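Get the solar model car out from behind the lab gear and set it to charge

TASK

The model car is parked at the back of the dark wooden tray, behind three upright things: a clear tank, a black meter and a small motor on a wooden block. First set those three aside, standing upright on the grey rubber mat; then lift the car out and stand it on its wheels in the middle of the aluminium charging plate in front of the floodlight, lengthwise along the plate (nose either way); last, put each of the three back in the tray, upright, on the very spot where it stood. Never let any of them tip over, and leave the battery holder, the handset and the screwdriver where they are.

Things in the scene. Friction and masses are not known exactly. Their poses are not given: they have to be found in the camera images.
- tray: Fixed low dark wooden tray, 200 mm (x) by 270 mm (y), rim 14 mm high, walls 6 mm thick, floor 6 mm thick (its top is 6 mm above the origin; the origin is the centre of the underside, at table height). Its -x side is the front, towards the robot, give or take its yaw. The tank, meter and motor stand in a row along its y, about 78 mm apart and 45 mm in front of the tray's centre, in any order; the car stands crosswise behind them, about 25 mm behind the centre.
- mat: Fixed flat grey rubber mat, the side area, 250 mm (x) by 130 mm (y), 3 mm thick; origin at the centre of the underside, at table height. To the left or the right of the tray. It has room for all three things in a row along its x, 75 to 80 mm apart.
- plate: Fixed aluminium charging plate, 90 mm (x) by 170 mm (y, its long way), 4 mm thick, with a thin black stripe along each long edge; origin at the centre of the underside, at table height. On the other side of the tray from the mat. A black floodlight, 150 mm wide and 140 mm high, is fixed to it on its +x side, 95 mm and more from the plate's centre.
- car_center (a point): Centre of the silver model car, 22 mm above the ground it stands on. Car 124 mm long (its x, nose at +x), 50 mm wide over the body (its y; 56 mm over the wheels, which are 40 mm ahead of and behind the centre), 44 mm high; z up. The body sides to be gripped lie 10 to 28 mm above the ground. A dark solar panel forms the roof. The wheels do not turn. 0.1 to 0.25 kg.
- tank_center (a point): Centre of the clear upright cylindrical tank with grey base and cap: 40 mm diameter, 76 mm high, the centre 38 mm above its underside; z up. About 0.1 kg.
- meter_center (a point): Centre of the black upright box-shaped meter with a white blank dial on its front (-x): 44 mm deep (x), 40 mm wide (y), 76 mm high, the centre 38 mm above its underside; z up. About 0.15 kg.
- motor_center (a point): Centre of the motor unit: a wooden block 44 mm deep (x), 40 mm wide (y) and 44 mm high with a steel motor, 30 mm diameter, lying along x on top, its shaft and brass pulley pointing to the front (-x); 74 mm high in all, the centre 37 mm above its underside (in the upper part of the block); z up. About 0.17 kg.
- battery_center (a point): Bystander: centre of a battery holder with two round cells, 55 by 30 by 22 mm, lying in the tray beside one end of the car. Leave it.
- handset_center (a point): Bystander: centre of a grey rounded handset, 50 by 100 by 22 mm, lying on the table beyond the tray. Leave it.
- driver: Bystander: screwdriver lying on the table between the robot and the tray, 200 mm long and 26 mm high; its origin is on the table under its middle and x runs to its tip. Leave it.
There are look-alikes about, which are no part of the job. What is shaped like the part that bears motor_center but green or orange is not meant.

How it is judged:
On the way, in this order (a step that is already met when the one before it is completed fails the run):
1. tank, meter and motor all stand upright on the mat while the car is still in its place (x of tank_center in the frame of mat between -0.125 and 0.125 m and y of tank_center in the frame of mat between -0.065 and 0.065 m and z of each of tank_center, meter_center, motor_center in the frame of mat below 0.052 m and angle between each of tank_center, meter_center, motor_center's own z axis and vertical below 0.15 rad and x of meter_center in the frame of mat between -0.125 and 0.125 m and y of meter_center in the frame of mat between -0.065 and 0.065 m and x of motor_center in the frame of mat between -0.125 and 0.125 m and y of motor_center in the frame of mat between -0.065 and 0.065 m and distance of car_center from where it was at the start of the episode below 0.03 m), for 0.2 s.
2. the car stands on the charging plate while the three still stand on the mat (horizontal distance between car_center and plate below 0.015 m and angle between the x axis of car_center and the y axis of plate, either way round below 0.2 rad and z of car_center in the frame of plate below 0.034 m and angle between car_center's own z axis and vertical below 0.1 rad and x of tank_center in the frame of mat between -0.125 and 0.125 m and y of tank_center in the frame of mat between -0.065 and 0.065 m and z of each of tank_center, meter_center, motor_center in the frame of mat below 0.052 m and angle between each of tank_center, meter_center, motor_center's own z axis and vertical below 0.15 rad and x of meter_center in the frame of mat between -0.125 and 0.125 m and y of meter_center in the frame of mat between -0.065 and 0.065 m and x of motor_center in the frame of mat between -0.125 and 0.125 m and y of motor_center in the frame of mat between -0.065 and 0.065 m), for 0.2 s.
At the end, for the whole second after the job is handed in: The car stands on its wheels on the charging plate, its centre within 15 mm of the plate's centre and its length within 0.2 rad of the plate's long way; tank, meter and motor each stand upright within 15 mm of where they stood at the start; all at rest (horizontal distance between car_center and plate below 0.015 m and angle between the x axis of car_center and the y axis of plate, either way round below 0.2 rad and z of car_center in the frame of plate below 0.034 m and angle between each of car_center, tank_center, meter_center, motor_center's own z axis and vertical below 0.1 rad and distance of each of tank_center, meter_center, motor_center from where it was at the start of the episode below 0.015 m and linear speed of each of tank, meter, motor, car below 0.02 m/s); the robot touches nothing.
It fails at once if the tank, meter, motor or car tips over (angle between any of tank_center, meter_center, motor_center, car_center's own z axis and vertical above 0.7 rad).
It fails at once if the battery holder, handset or screwdriver is shifted by more than 20 mm (distance of any of battery_center, handset_center, driver from where it was at the start of the episode above 0.02 m).
It also fails if it takes over 131 s, if anything falls off the work surface, if the arm or the gripper's body presses on something with over 40 N, if the wrist force passes 120 N, or if a joint passes its speed limit or range.

ROBOT

A 7-joint arm with a two-finger parallel gripper is mounted at the origin on the work surface. World frame = base frame: x ahead of the robot, y to its left, z up, the work surface at z = 0. Lengths are in m, angles in rad, forces in N, time in s.
With the tool pointing down it reaches from about 0.4 to 0.9 m from the base axis. Payload 5.5 kg.
Tool frame: the origin (TCP) lies midway between the tips of the shut fingers; the grasp point (between the pads) lies 19 mm behind it (manip.grasp_offset is the distance from the TCP to the grasp point, in m); x points along the fingers, y is the direction in which the jaws open and shut, and the axes are right-handed (so a half turn about x gives the same grasp; the last joint's range is limited). The gripper opens to 92 mm and grips with 3 to 60 N. Pads are 19 mm wide; open, the fingers measure 130 mm over their backs; the gripper's body (75 mm by 190 mm) begins 47 mm behind the grasp point.
Start: joints at [-1.044, 0.501, -0.427, 1.55, 0.221, 1.138, -0.21], TCP at [0.169, 0.628, 0.227] pointing down, gripper open.
Joint ranges: [-2.88, 2.88], [-0.31, 2.03], [-1.54, 1.56], [0.2, 2.42], [-1.41, 4.55], [0.19, 2.02], [-2.57, 2.57]. Speed limits (rad/s): [2.57, 2.57, 3.14, 3.14, 3.14, 3.14, 3.14].

INTERFACE

Orientations are given as a unit quaternion [x, y, z, w].
In Python, from rig import manip, capture gives the robot as it stands. The module is installed in compiled form; this text tells all that it offers.
- The arm moves only by the tool send_rows, never from a script. Its argument "steps" is a list of rows, each a list of 7 numbers: the shift along the tool's x, y, z in cm, then the turn, a rotation vector about the tool's x, y, z in degrees, then the gripper command: -1 is shut, 1 is fully open, values between are in proportion. In form: [[tx, ty, tz, ax, ay, az, fingers], ...]. A call has 1 to 10 rows; each row shifts and turns the commanded pose from where the row before left it, along the tool's axes as they then stand; what a row does not reach is not made up. A row lasts 1/8 s, in which the tool goes at most 62.5 mm and 10.7 degrees, less where a joint would pass 70% of its speed; a pose out of reach is approached as far as the arm can. A call is refused whole if a number of a shift passes 6.25 or a number of a turn 10.7, either way. A call with a gripper value outside its range is refused whole. The fingers move at their own pace and stop on an object; "squeeze" is the grip in N (left out, the last holds). Time passes only in rows, so rows that do not move let the fingers close. It gives the time, the measured TCP pose, the force and the opening at its end, in the units of the state.
- manip.observe(): the state, without advancing time (a new reading comes with each control period).
- capture(name): name is "scene" or "top" or "wrist"; returns a dict with "frame" (384x512x3 uint8, red, green, blue), "fx", "fy", "cx", "cy" (pixels), "xyz" and "rotation" of the camera in the world; the wrist camera has in their place "tool_from_camera" (4x4, takes a point from camera to tool coordinates, whose origin is the TCP and whose axes are the tool frame's). Camera axes: x right, y down, z forward; pixel columns grow to the right and rows downward; lengths in m; the calibration is good to about 2 mm. A picture is of the moment at which its call begins: read the wrist's pose just before it. There is no depth.
- manip.finish_job(): hands the job in, once; it reports no verdict.
The state is a dict: "t": time; "qpos": joint angles; "qvel": joint speeds; "joint_torque": joint torques, N m; "tool_pos": TCP position; "ee_rot": TCP orientation; "force": force on the tool from outside, world axes, zero at the start; "torque": the same for the moment, N m; "gripper_width": finger opening in m.
Only numpy, scipy, OpenCV 4.12 (cv2) and the standard library are available. Lean on these libraries where they do the work, as an engineer would, in place of code of your own. Each camera call takes 0.05 s, during which the arm holds its last target.

## Working session

There is one attempt and no reset: what is moved stays moved. The work goes in short steps, Python scripts to look and compute and a tool call to move; the robot and the scene stay as the last step left them, time stands still between calls to the robot, and variables do not carry over. Pictures are saved under pics/ and viewed, and the job is handed in when it is done.

Besides the shell and the picture viewer there is one more tool, called after "Call:" in YAML: its name, and indented under it one key for each argument. send_rows: Moves the arm, as the interface text tells. Its arguments: {"type":"object","properties":{"steps":{"type":"array","items":{"type":"array","items":{"type":"number"}}},"squeeze":{"type":"number"}},"required":["steps"]}

```bash
mkdir -p pics; ls
cat > h.py <<'E'
import numpy as np, cv2
from rig import manip, capture
from scipy.spatial.transform import Rotation as R
def save(name, fn):
    s=manip.observe(); c=capture(name)
    cv2.imwrite('pics/'+fn+'.png', c['frame'][:,:,::-1])
    import pickle; pickle.dump((s,c),open('pics/'+fn+'.pkl','wb'))
    return s,c
E
python3 - <<'E'
from h import *
for n in ['scene','top','wrist']:
    s,c=save(n,n+'0')
    print(n,{k:np.round(v,3).tolist() for k,v in c.items() if k!='frame'})
print(s, manip.grasp_offset)
E
```

```text
pics
scene {'fx': 371.687, 'fy': 371.687, 'cx': 258.767, 'cy': 192.013, 'xyz': [1.129, -0.011, 0.729], 'rotation': [0.699, 0.638, -0.225, -0.233]}
top {'fx': 358.825, 'fy': 358.825, 'cx': 255.096, 'cy': 196.465, 'xyz': [0.491, 0.008, 1.034], 'rotation': [0.706, -0.705, 0.053, -0.038]}
wrist {'fx': 306.55, 'fy': 306.55, 'cx': 257.361, 'cy': 186.972, 'tool_from_camera': [[-0.001, -0.286, 0.958, -0.158], [1.0, -0.0, 0.001, 0.002], [-0.0, 0.958, 0.286, -0.078], [0.0, 0.0, 0.0, 1.0]]}
{'t': 0.1, 'qpos': array([-1.04378919,  0.50174992, -0.42680644,  1.55136015,  0.22082696,
        1.13828603, -0.21031635]), 'qvel': array([ 6.62052955e-04,  1.10493369e-03, -5.65986268e-06, -1.61023464e-03,
       -1.05276108e-04, -7.39560069e-04,  1.80508066e-03]), 'joint_torque': array([-1.13268718e-02, -5.67871749e+01, -5.83867192e+00, -2.79910237e+01,
       -6.91480190e-02,  2.41457869e-02,  2.24146112e-05]), 'tool_pos': array([0.16937255, 0.62688849, 0.22577848]), 'ee_rot': array([ 0.09237408,  0.70106025, -0.09359346,  0.70087219]), 'force': array([0.37612132, 0.49763188, 0.24677405]), 'torque': array([-0.0207984 , -0.00046122, -0.00935192]), 'gripper_width': 0.09189550607232845} 0.0188
```

View pics/top0.png

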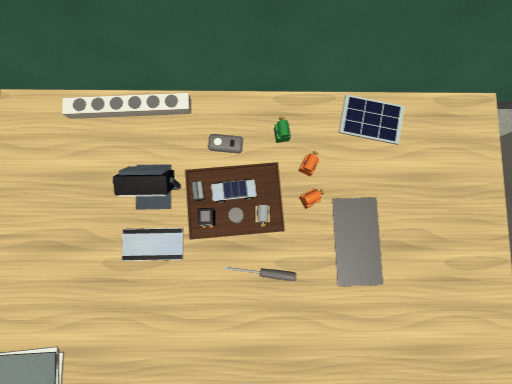

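View pics/scene0.png

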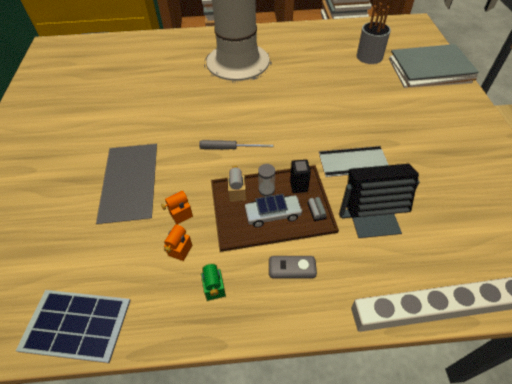

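View pics/wrist0.png

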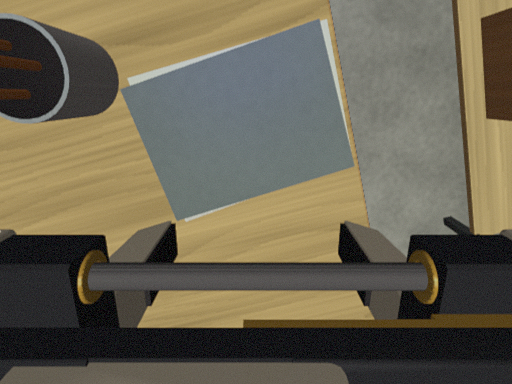

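```bash
cat >> h.py <<'E'
import pickle
def load(fn): return pickle.load(open('pics/'+fn+'.pkl','rb'))
def cam(sc):
    s,c=sc
    if 'xyz' in c: return np.array(c['xyz']), R.from_quat(c['rotation']).as_matrix()
    T=np.array(c['tool_from_camera']); Rt=R.from_quat(s['ee_rot']).as_matrix()
    return s['tool_pos']+Rt@T[:3,3], Rt@T[:3,:3]
def ray(sc,uv):
    s,c=sc; o,M=cam(sc); uv=np.atleast_2d(uv).astype(float)
    d=np.c_[(uv[:,0]-c['cx'])/c['fx'],(uv[:,1]-c['cy'])/c['fy'],np.ones(len(uv))]@M.T
    return o,d
def onz(sc,uv,z):
    o,d=ray(sc,uv); k=(z-o[2])/d[:,2]; return o+d*k[:,None]
def proj(sc,P):
    s,c=sc; o,M=cam(sc); p=(np.atleast_2d(P)-o)@M
    return np.c_[c['fx']*p[:,0]/p[:,2]+c['cx'],c['fy']*p[:,1]/p[:,2]+c['cy']]
def tri(a,ua,b,ub):
    o1,d1=ray(a,ua);o2,d2=ray(b,ub);d1=d1[0]/np.linalg.norm(d1);d2=d2[0]/np.linalg.norm(d2)
    k=np.linalg.lstsq(np.c_[d1,-d2],o2-o1,rcond=None)[0]
    p,q=o1+k[0]*d1,o2+k[1]*d2; return (p+q)/2,np.linalg.norm(p-q)
def crop(fn,u0,v0,u1,v1,f,out):
    im=cv2.imread('pics/'+fn+'.png')[v0:v1,u0:u1]; cv2.imwrite('pics/'+out+'.png',cv2.resize(im,None,fx=f,fy=f,interpolation=cv2.INTER_CUBIC))
def rect(mask):
    cs,_=cv2.findContours(mask.astype('uint8'),cv2.RETR_EXTERNAL,cv2.CHAIN_APPROX_NONE)
    c=max(cs,key=cv2.contourArea); return c
E
python3 - <<'E'
from h import *
crop('top0',110,150,300,280,4,'ctop'); crop('scene0',200,140,440,250,3,'cscene')
for n in ['top0','scene0']: print(np.round(cam(load(n))[1],3).tolist())
t=load('top0')
for n,uv in dict(mat=[(333,198),(378,197),(383,285),(338,287)],plate=[(122,230),(183,230),(183,259),(123,259)],tray=[(186,169),(278,164),(284,231),(191,239)]).items(): print(n,np.round(onz(t,uv,.003 if n!='tray' else .014),3).tolist())
E
```

```text
[[-0.001, -0.992, 0.128], [-1.0, -0.002, -0.021], [0.021, -0.128, -0.992]]
[[0.086, 0.787, -0.611], [0.996, -0.079, 0.038], [-0.018, -0.612, -0.791]]
mat [[0.621, -0.24, 0.003], [0.624, -0.372, 0.003], [0.373, -0.375, 0.003], [0.368, -0.246, 0.003]]
plate [[0.528, 0.365, 0.003], [0.528, 0.193, 0.003], [0.447, 0.191, 0.003], [0.447, 0.359, 0.003]]
tray [[0.703, 0.186, 0.014], [0.719, -0.079, 0.014], [0.525, -0.095, 0.014], [0.502, 0.168, 0.014]]
```

View pics/ctop.png

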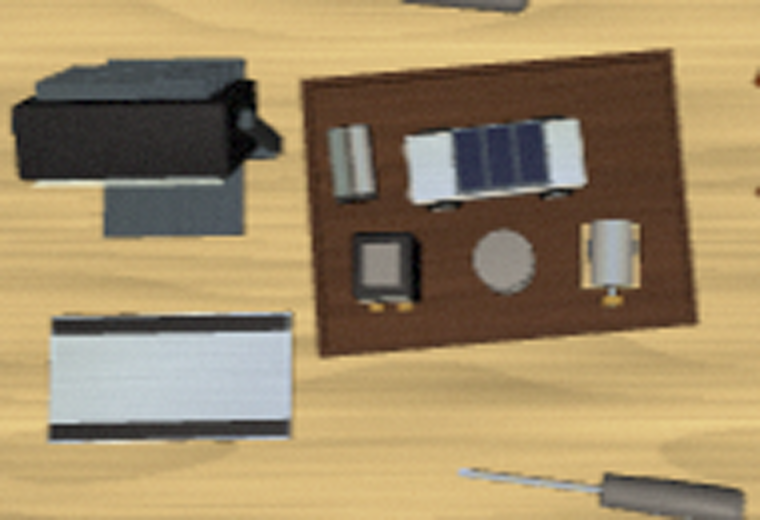

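View pics/cscene.png

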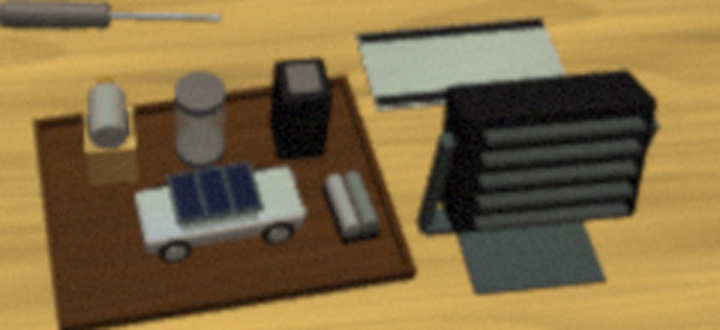

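Run:
```python
from h import *
t,s=load('top0'),load('scene0')
print('tool axes cols',np.round(R.from_quat(s[0]['ee_rot']).as_matrix(),3).tolist())
def T(u,v): return (110+u/4,150+v/4)
def S(u,v): return (200+u/3,140+v/3)
pairs=dict(tank_cap=(T(504,260),S(200,93)),meter_topplate=(T(386,264),S(305,79)),
 car_panelcentre=(T(501,156),S(214,191)),light_frontL=(T(18,180),S(628,73)) ,light_frontR=(T(228,182),S(446,90)))
for k,(a,b) in pairs.items():
    p,e=tri(t,a,s,b); print(k,np.round(p,4),round(e,4))
print('motor top z.08',onz(t,T(612,252),.078),'tank',onz(t,T(504,260),.082),'meter',onz(t,T(386,264),.082),'car roof',onz(t,T(501,156),.05))
print('plate',np.round(onz(t,[T(50,314),T(292,314),T(290,438),T(50,440)],.004),4))
print('plate scene',np.round(onz(s,[S(358,37),S(543,22),S(566,75),S(378,107)],.004),4))
```

```text
tool axes cols [[-0.001, 0.261, 0.965], [-0.002, 0.965, -0.261], [-1.0, -0.002, -0.0]]
tank_cap [0.5655 0.0416 0.0762] 0.0041
meter_topplate [0.5628 0.1217 0.08  ] 0.008
car_panelcentre [0.6398 0.0449 0.0488] 0.0039
light_frontL [0.6136 0.3505 0.1173] 0.0032
light_frontR [0.6129 0.2174 0.1133] 0.0026
motor top z.08 [[ 0.57061446 -0.03255082  0.078     ]] tank [[0.56490986 0.03935466 0.082     ]] meter [[0.56220907 0.11741132 0.082     ]] car roof [[0.63949677 0.04289341 0.05      ]]
plate [[0.5323 0.3637 0.004 ]
 [0.5323 0.1926 0.004 ]
 [0.4452 0.1918 0.004 ]
 [0.4442 0.3596 0.004 ]]
plate scene [[0.4516 0.1965 0.004 ]
 [0.4503 0.3648 0.004 ]
 [0.5146 0.3662 0.004 ]
 [0.5339 0.1983 0.004 ]]
```

```bash
cat >> h.py <<'E'
def st():
    s=manip.observe(); M=R.from_quat(s['ee_rot']).as_matrix()
    yaw=np.degrees(np.arctan2(-M[0,1],M[1,1]))
    print('t',round(s['t'],2),'tcp',np.round(s['tool_pos'],4),'yaw',round(yaw,2),'down',np.round(M[:,0],3),'w',round(s['gripper_width'],4),'F',np.round(s['force'],1)); return s,M
def goto(p,yaw):
    """tool shift (cm) after first turning to yaw about world z (with tool x down)"""
    s=manip.observe(); M=R.from_quat(s['ee_rot']).as_matrix(); cy=np.degrees(np.arctan2(-M[0,1],M[1,1]))
    a=np.radians(yaw); W=np.c_[[0,0,-1],[-np.sin(a),np.cos(a),0],[np.cos(a),np.sin(a),0]]
    # remaining rotation in tool axes
    rv=np.degrees((R.from_matrix(M).inv()*R.from_matrix(W)).as_rotvec())
    print('turn deg tool',np.round(rv,2),'then shift cm',np.round(W.T@(np.array(p)-s['tool_pos'])*100,2))
E
python3 -c "
from h import *
st();goto([.53,.045,.30],5)"
```

```text
t 0.15 tcp [0.1694 0.627  0.2259] yaw -15.11 down [-0.    -0.001 -1.   ] w 0.0919 F [ 0.  -0.3 -0.6]
turn deg tool [-2.011e+01 -2.000e-02  8.000e-02] then shift cm [ -7.41 -61.12  30.85]
```

Call:
send_rows:
  steps:
    - [-3.7,0,0,-10,0,0,1]
    - [-3.7,0,0,-10.1,0,0,1]
    - [0,-5.1,2.6,0,0,0,1]
    - [0,-5.1,2.6,0,0,0,1]
    - [0,-5.1,2.6,0,0,0,1]
    - [0,-5.1,2.6,0,0,0,1]
    - [0,-5.1,2.6,0,0,0,1]
    - [0,-5.1,2.6,0,0,0,1]
    - [0,-5.1,2.6,0,0,0,1]
    - [0,-5.1,2.6,0,0,0,1]

```text
t: 1.4
tool_pos: [0.4128, 0.2374, 0.3008]
ee_rot: [-0.031, 0.706, 0.031, 0.707]
force: [1.9, 0.7, 0.1]
gripper_width: 0.0921
```

Call:
send_rows:
  steps:
    - [0,-5.1,2.6,0,0,0,1]
    - [0,-5.1,2.6,0,0,0,1]
    - [0,-5.1,2.6,0,0,0,1]
    - [0,-5.1,2.6,0,0,0,1]
    - [0,0,0,0,0,0,1]
    - [0,0,0,0,0,0,1]

```text
t: 2.15
tool_pos: [0.533, 0.0455, 0.3003]
ee_rot: [-0.03, 0.707, 0.031, 0.706]
force: [-0.4, 0.2, -0.7]
gripper_width: 0.0919
```

```bash
python3 -c "
from h import *
st();save('wrist','w1');st()"
```

```text
t 2.15 tcp [0.533  0.0455 0.3003] yaw 4.98 down [-0.001  0.001 -1.   ] w 0.0919 F [-0.4  0.2 -0.7]
t 2.2 tcp [0.5328 0.0463 0.3004] yaw 5.08 down [-0.001  0.001 -1.   ] w 0.0922 F [-0.   0.2 -0.8]
```

View pics/w1.png

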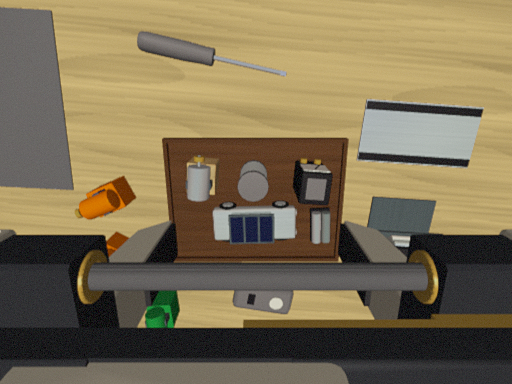

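```bash
python3 -c "
from h import *
crop('w1',155,130,355,270,4,'cw1')"
```

```text
(no output)
```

View pics/cw1.png

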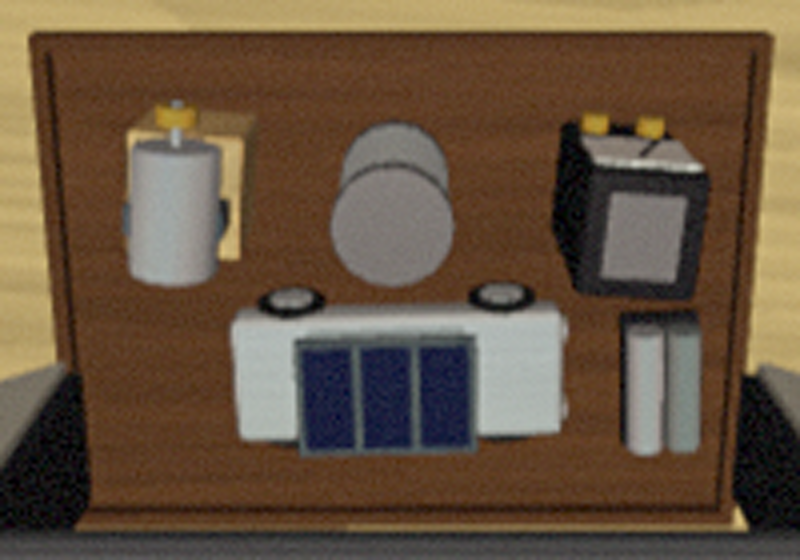

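Run:
```python
from h import *
w=load('w1');t=load('top0');s=load('scene0')
def W(u,v): return (155+u/4,130+v/4)
def T(u,v): return (110+u/4,150+v/4)
def S(u,v): return (200+u/3,140+v/3)
for n,a,z in [('tank',(392,226),.082),('meter',(641,232),.082),('motortop',(177,215),.079),('motorblockR',(240,150),.05),('carpanel',(386,396),.05)]:
    print(n,np.round(onz(w,W(*a),z),4))
for n,a,b in [('tank',(392,226),(504,260)),('meter',(641,232),(386,264)),('car',(386,396),(501,156)),('motor',(177,215),(612,252))]:
    p,e=tri(w,W(*a),t,T(*b)); print(n,np.round(p,4),round(e,4))
for n,a,b in [('tank',(392,226),(200,93)),('meter',(641,232),(305,79)),('car',(386,396),(214,191))]:
    p,e=tri(w,W(*a),s,S(*b)); print('ws',n,np.round(p,4),round(e,4))
# tray corners in w, plate
print(np.round(onz(w,[W(30,33),W(773,33)],.014),4))
print('plate',np.round(onz(w,[(368,100),(481,107),(469,166),(357,158)],.004),4))
print('bat',np.round(onz(w,W(660,380),.028),4))
```

```text
tank [[0.5672 0.0456 0.082 ]]
meter [[0.5623 0.1252 0.082 ]]
motortop [[ 0.5704 -0.0235  0.079 ]]
motorblockR [[ 0.5543 -0.0078  0.05  ]]
carpanel [[0.6408 0.0492 0.05  ]]
tank [0.5646 0.0423 0.0897] 0.0064
meter [0.5595 0.1187 0.0974] 0.0068
car [0.6392 0.0459 0.0532] 0.0063
motor [ 0.574  -0.0299  0.0608] 0.0077
ws tank [0.568  0.0445 0.0791] 0.0022
ws meter [0.5629 0.1257 0.0801] 0.0001
ws car [0.6408 0.048  0.05  ] 0.0024
[[ 0.5263 -0.0896  0.014 ]
 [ 0.5031  0.1774  0.014 ]]
plate [[0.448  0.1993 0.004 ]
 [0.4434 0.3628 0.004 ]
 [0.5297 0.3702 0.004 ]
 [0.5323 0.1987 0.004 ]]
bat [[0.6353 0.1528 0.028 ]]
```

Run:
```python
from h import *
w=load('w1');t=load('top0')
print('mat w',np.round(onz(w,[(53,10),(73,189)],.003),4))
print('orange',np.round(onz(t,[(303,202),(322,193)],.04),3))
print('motor',np.round(onz(w,[(155+185/4,130+190/4)],.05),4))
goto([.571,-.029,.20],5)
```

```text
mat w [[ 0.3713 -0.2366  0.003 ]
 [ 0.6188 -0.231   0.003 ]]
orange [[ 0.605 -0.146  0.04 ]
 [ 0.63  -0.2    0.04 ]]
motor [[ 0.57  -0.026  0.05 ]]
turn deg tool [ 0.08 -0.05 -0.04] then shift cm [10.04 -7.83  3.15]
```

Call:
send_rows:
  steps:
    - [2,-2.6,1,0,0,0,1]
    - [4,-2.6,1,0,0,0,0.3]
    - [4,-2.6,1.1,0,0,0,0.3]
    - [0,0,0,0,0,0,0.3]
    - [0,0,0,0,0,0,0.3]

```text
t: 2.82
tool_pos: [0.5712, -0.0278, 0.2015]
ee_rot: [-0.031, 0.706, 0.032, 0.707]
force: [-0.5, -0.2, 0.3]
gripper_width: 0.0603
```

```bash
python3 -c "
from h import *
st();save('wrist','w2');goto([.571,-.029,.14],5)"
```

```text
t 2.83 tcp [ 0.5712 -0.0278  0.2015] yaw 5.13 down [ 0.001  0.001 -1.   ] w 0.0603 F [-0.5 -0.2  0.3]
turn deg tool [ 0.15  0.12 -0.05] then shift cm [ 6.22 -0.13 -0.08]
```

View pics/w2.png

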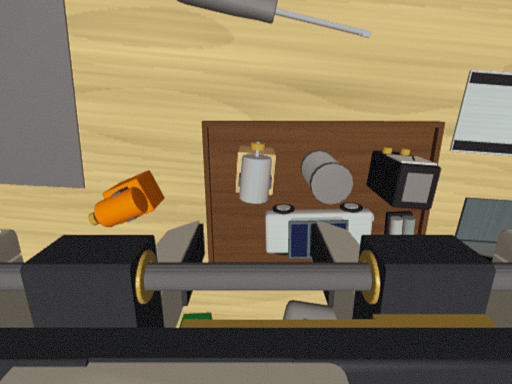

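```bash
python3 -c "
from h import *
w=load('w2')
print(np.round(onz(w,[(237,165),(275,165),(256,150),(256,194)],.05),4), np.round(onz(w,[(238.5,178),(271,178)],.065),4))
crop('w2',225,130,295,210,8,'cw2')
a,b=load('w1'),w
print(tri(a,(155+132/4,130+200/4),b,(238.5,178)),tri(a,(155+392/4,130+226/4),b,(330,183)))"
```

```text
[[ 0.5644 -0.0468  0.05  ]
 [ 0.5609 -0.0078  0.05  ]
 [ 0.5471 -0.0287  0.05  ]
 [ 0.5939 -0.0246  0.05  ]] [[ 0.574  -0.0437  0.065 ]
 [ 0.5711 -0.0116  0.065 ]]
(array([ 0.57735749, -0.04452859,  0.04738559]), np.float64(0.002804941253634326)) (array([0.5695482 , 0.0456398 , 0.07248996]), np.float64(0.0009566801819610033))
```

View pics/cw2.png

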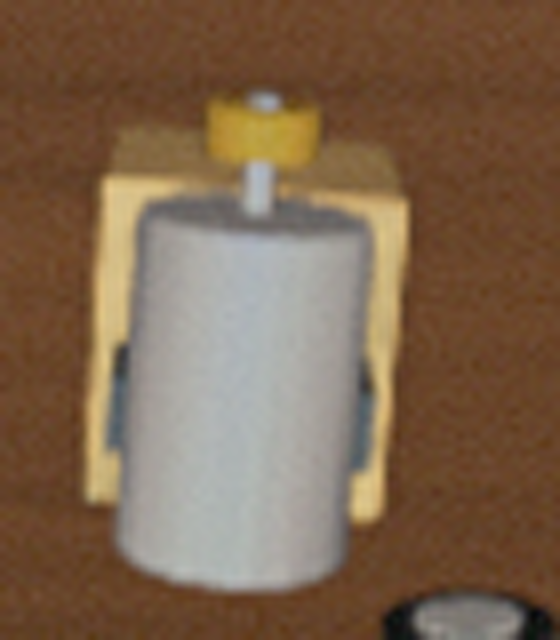

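```bash
python3 -c "
from h import *
w=load('w2')
u=np.array([(103,178),(408,200),(383,520),(87,500)])/8+[225,130]
p=onz(w,u,.05);print(np.round(p,4),p.mean(0));d=p[1]-p[0]+p[2]-p[3];print(np.degrees(np.arctan2(-d[0],d[1])))
c=p.mean(0);goto([.571,c[1],.13],1.0)"
```

```text
[[ 0.5511 -0.0469  0.05  ]
 [ 0.5504 -0.0079  0.05  ]
 [ 0.5935 -0.0066  0.05  ]
 [ 0.5942 -0.0459  0.05  ]] [ 0.57229364 -0.02683226  0.05      ]
0.9910759558854223
turn deg tool [ 4.15  0.12 -0.06] then shift cm [ 7.22  0.08 -0.07]
```

Call:
send_rows:
  steps:
    - [2,0,0,4.1,0,0,0.3]
    - [4,0.1,0.1,0,0,0,0.3]
    - [4,0,0,0,0,0,0.3]
    - [3,0,0,0,0,0,0.3]
    - [2.6,0,0,0,0,0,0.3]
    - [2,0,0,0,0,0,0.3]
    - [0,0,0,0,0,0,0.3]
  squeeze: 20

```text
t: 3.75
tool_pos: [0.5716, -0.028, 0.0243]
ee_rot: [-0.006, 0.708, 0.006, 0.707]
force: [0.3, 0.1, 0.6]
gripper_width: 0.0596
```

```bash
python3 -c "
from h import *
st();goto([.572,-.027,.025],1)"
```

```text
t 3.75 tcp [ 0.5716 -0.028   0.0243] yaw 0.96 down [-0.001  0.    -1.   ] w 0.0596 F [0.3 0.1 0.6]
turn deg tool [-0.04 -0.07 -0.03] then shift cm [-0.07  0.1   0.04]
```

Close and lift slightly.

Call:
send_rows:
  steps:
    - [0,0,0,0,0,0,-1]
    - [0,0,0,0,0,0,-1]
    - [0,0,0,0,0,0,-1]
    - [0,0,0,0,0,0,-1]
    - [0,0,0,0,0,0,-1]
  squeeze: 20

```text
t: 4.38
tool_pos: [0.5731, -0.0292, 0.0259]
ee_rot: [-0.005, 0.706, 0.005, 0.708]
force: [0.1, 0.8, 5.8]
gripper_width: 0.0402
```

```bash
python3 -c "
from h import *
st();goto([.42,-.30,.022],1)"
```

```text
t 4.38 tcp [ 0.5731 -0.0292  0.0259] yaw 0.87 down [ 0.002 -0.    -1.   ] w 0.0402 F [0.1 0.8 5.8]
turn deg tool [-0.13  0.11  0.01] then shift cm [  0.39 -26.81 -15.78]
```

Call:
send_rows:
  steps:
    - [-2,0,0,0,0,0,-1]
    - [-5,0,0,0,0,0,-1]
    - [-5,0,0,0,0,0,-1]
    - [0,-2.7,-1.6,0,0,0,-1]
    - [0,-4.9,-2.9,0,0,0,-1]
    - [0,-4.9,-2.9,0,0,0,-1]
    - [0,-4.9,-2.9,0,0,0,-1]
    - [0,-4.9,-2.9,0,0,0,-1]
    - [0,-4.5,-2.6,0,0,0,-1]
    - [0,0,0,0,0,0,-1]

```text
t: 5.62
tool_pos: [0.4149, -0.3042, 0.1457]
ee_rot: [-0.003, 0.707, 0.002, 0.707]
force: [0.5, 0.6, -1.0]
gripper_width: 0.0398
```

Call:
send_rows:
  steps:
    - [4,0,0,0,0,0,-1]
    - [4,0,0,0,0,0,-1]
    - [2,0,0,0,0,0,-1]
    - [1,0,0,0,0,0,-1]
    - [0,0,0,0,0,0,-1]

```text
t: 6.25
tool_pos: [0.4186, -0.2988, 0.0348]
ee_rot: [-0.006, 0.707, 0.006, 0.707]
force: [0.3, -0.4, -0.9]
gripper_width: 0.0396
```

```bash
python3 -c "
from h import *
st();goto([.42,-.30,.022],1);save('scene','s1')"
```

```text
t 6.25 tcp [ 0.4186 -0.2988  0.0348] yaw 0.93 down [-0.     0.001 -1.   ] w 0.0396 F [ 0.3 -0.4 -0.9]
turn deg tool [-0.07 -0.02 -0.04] then shift cm [ 1.28 -0.12  0.14]
```

View pics/s1.png

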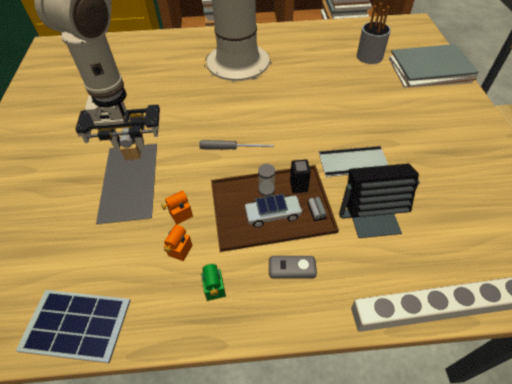

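Call:
send_rows:
  steps:
    - [0.9,0,0,0,0,0,-1]
    - [0.3,0,0,0,0,0,-1]
    - [0,0,0,0,0,0,-1]
    - [0,0,0,0,0,0,-1]

```text
t: 6.8
tool_pos: [0.4184, -0.2995, 0.0228]
ee_rot: [-0.006, 0.707, 0.005, 0.707]
force: [-0.2, 0.0, -0.6]
gripper_width: 0.0399
```

```bash
python3 -c "
from h import *
st()"
```

```text
t 6.8 tcp [ 0.4184 -0.2995  0.0228] yaw 0.88 down [ 0. -0. -1.] w 0.0399 F [-0.2  0.  -0.6]
```

Call:
send_rows:
  steps:
    - [0.1,0,0,0,0,0,-1]
    - [0,0,0,0,0,0,0.0]
    - [0,0,0,0,0,0,0.3]
    - [0,0,0,0,0,0,0.3]
    - [-2,0,0,0,0,0,0.3]
    - [-5,0,0,0,0,0,0.3]
    - [-5,0,0,0,0,0,0.3]

```text
t: 7.68
tool_pos: [0.4178, -0.2992, 0.1425]
ee_rot: [-0.005, 0.708, 0.006, 0.707]
force: [0.5, -0.9, -0.9]
gripper_width: 0.0597
```

```bash
python3 -c "
from h import *
st();goto([.568,.045,.14],5)"
```

```text
t 7.67 tcp [ 0.4178 -0.2992  0.1425] yaw 0.89 down [-0.001  0.001 -1.   ] w 0.0597 F [ 0.5 -0.9 -0.9]
turn deg tool [-4.11 -0.07 -0.04] then shift cm [ 0.25 32.98 17.96]
```

Call:
send_rows:
  steps:
    - [0,2.5,1.4,-4.1,0,0,0.3]
    - [0,5,2.7,0,0,0,0.3]
    - [0,5,2.7,0,0,0,0.3]
    - [0,5,2.7,0,0,0,0.3]
    - [0,5,2.7,0,0,0,0.3]
    - [0,5,2.7,0,0,0,0.3]
    - [0,4,2.2,0,0,0,0.3]
    - [0,1.5,0.9,0,0,0,0.3]
    - [0,0,0,0,0,0,0.3]

```text
t: 8.8
tool_pos: [0.5702, 0.0454, 0.1407]
ee_rot: [-0.032, 0.707, 0.032, 0.706]
force: [0.9, 0.1, -0.4]
gripper_width: 0.0595
```

```bash
python3 -c "
from h import *
save('wrist','w3');st();goto([.568,.045,.028],5)"
```

```text
t 8.85 tcp [0.5699 0.0433 0.1408] yaw 5.02 down [-0.002 -0.001 -1.   ] w 0.0597 F [-0.7 -0.6 -0.3]
turn deg tool [ 0.02 -0.11  0.04] then shift cm [11.28  0.18 -0.17]
```

View pics/w3.png

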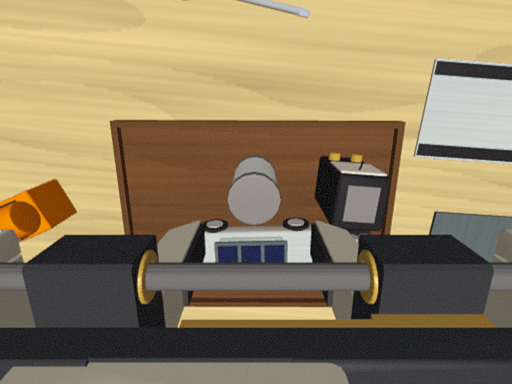

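```bash
python3 -c "
from h import *
w=load('w3')
print(onz(w,[(254,197)],.082), onz(w,[(229,197),(279,197)],.082))
print('triang',tri(load('w1'),(253,186.5),w,(254,197)))
u=[(335.5,173),(383,177),(385,230),(336,224)]
p=onz(w,u,.082);print(np.round(p,4),p.mean(0));d=p[1]-p[0]+p[2]-p[3];print(np.degrees(np.arctan2(-d[0],d[1])))
crop('w3',190,110,420,270,3,'cw3')
"
```

```text
[[0.56518511 0.04483567 0.082     ]] [[0.56685529 0.02631492 0.082     ]
 [0.56351451 0.06336102 0.082     ]]
triang (array([0.58429944, 0.04615331, 0.02449088]), np.float64(0.0003368924502228972))
[[0.5415 0.1023 0.082 ]
 [0.5414 0.1373 0.082 ]
 [0.5828 0.1475 0.082 ]
 [0.5812 0.1092 0.082 ]] [0.56173632 0.12406315 0.082     ]
-1.103786014102076
```

View pics/cw3.png

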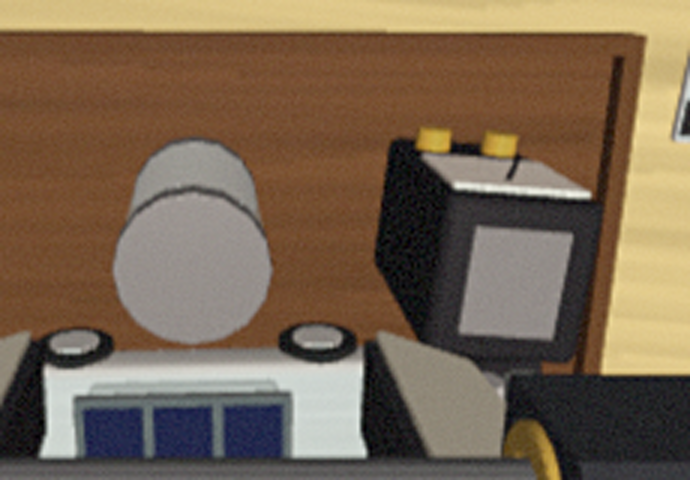

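Call:
send_rows:
  steps:
    - [2,0.1,-0.3,0,0,0,0.3]
    - [3,0,0,0,0,0,0.3]
    - [3,0,0,0,0,0,0.3]
    - [2.2,0,0,0,0,0,0.3]
    - [1,0,0,0,0,0,0.3]
    - [0,0,0,0,0,0,0.3]
    - [0,0,0,0,0,0,-1]
    - [0,0,0,0,0,0,-1]
    - [0,0,0,0,0,0,-1]
    - [0,0,0,0,0,0,-1]
  squeeze: 15

```text
t: 10.1
tool_pos: [0.5684, 0.0445, 0.0305]
ee_rot: [-0.031, 0.706, 0.031, 0.707]
force: [-0.1, -1.1, 3.9]
gripper_width: 0.0389
```

```bash
python3 -c "
from h import *
st();goto([.497,-.30,.026],5)
w=load('w3')
u=np.array([(452,190),(605,200),(575,360),(424,352)])/3+[190,110]
p=onz(w,u,.082);print(np.round(p,4),p.mean(0));d=p[1]-p[0]+p[2]-p[3];print(np.degrees(np.arctan2(-d[0],d[1])))
"
```

```text
t 10.1 tcp [0.5684 0.0445 0.0305] yaw 4.98 down [ 0.001 -0.    -1.   ] w 0.0389 F [-0.1 -1.1  3.9]
turn deg tool [-0.02  0.08  0.02] then shift cm [  0.45 -33.7  -10.12]
[[0.5415 0.106  0.082 ]
 [0.5406 0.1435 0.082 ]
 [0.583  0.145  0.082 ]
 [0.5843 0.106  0.082 ]] [0.56233145 0.12515472 0.082     ]
1.6033536460039728
```

Call:
send_rows:
  steps:
    - [-2,0,0,0,0,0,-1]
    - [-5,0,0,0,0,0,-1]
    - [-5,0,0,0,0,0,-1]
    - [0,-3,-0.9,0,0,0,-1]
    - [0,-5.5,-1.65,0,0,0,-1]
    - [0,-5.5,-1.65,0,0,0,-1]
    - [0,-5.5,-1.65,0,0,0,-1]
    - [0,-5.5,-1.65,0,0,0,-1]
    - [0,-5.5,-1.65,0,0,0,-1]
    - [0,-3.2,-1,0,0,0,-1]

```text
t: 11.35
tool_pos: [0.4944, -0.3032, 0.1509]
ee_rot: [-0.03, 0.706, 0.029, 0.707]
force: [0.7, 0.3, -0.9]
gripper_width: 0.0387
```

Call:
send_rows:
  steps:
    - [0,0,0,0,0,0,-1]
    - [4,0,0,0,0,0,-1]
    - [4,0,0,0,0,0,-1]
    - [2,0,0,0,0,0,-1]
    - [1.2,0,0,0,0,0,-1]
    - [0.5,0,0,0,0,0,-1]
    - [0,0,0,0,0,0,-1]
    - [0,0,0,0,0,0,-1]

```text
t: 12.35
tool_pos: [0.4966, -0.3001, 0.0337]
ee_rot: [-0.031, 0.706, 0.031, 0.707]
force: [-0.5, 0.1, -0.8]
gripper_width: 0.039
```

```bash
python3 -c "
from h import *
st();goto([.497,-.30,.025],5);save('scene','s2');save('wrist','w4')"
```

```text
t 12.35 tcp [ 0.4966 -0.3001  0.0337] yaw 4.99 down [ 0.001 -0.001 -1.   ] w 0.039 F [-0.5  0.1 -0.8]
turn deg tool [-0.01  0.08  0.05] then shift cm [0.87 0.   0.04]
```

View pics/s2.png

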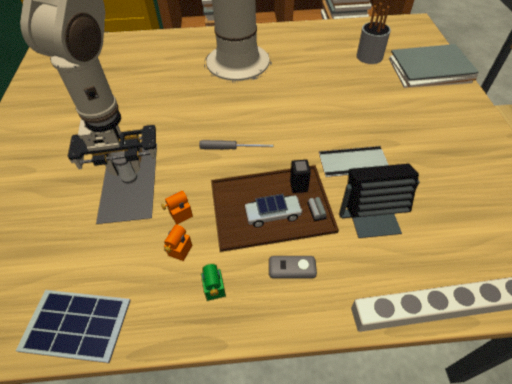

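View pics/w4.png

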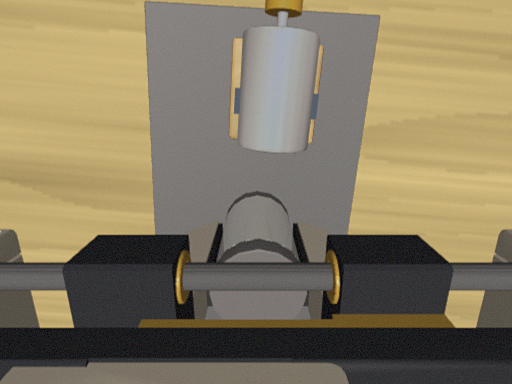

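Call:
send_rows:
  steps:
    - [0.4,0,0,0,0,0,-1]
    - [0.2,0,0,0,0,0,-1]
    - [0,0,0,0,0,0,-1]
    - [0,0,0,0,0,0,-1]

```text
t: 12.95
tool_pos: [0.4961, -0.3001, 0.0274]
ee_rot: [-0.031, 0.706, 0.031, 0.707]
force: [-0.9, 0.9, 3.9]
gripper_width: 0.039
```

Call:
send_rows:
  steps:
    - [0,0,0,0,0,0,0.0]
    - [0,0,0,0,0,0,0.3]
    - [0,0,0,0,0,0,0.3]
    - [0,0,0,0,0,0,0.3]
    - [-2,0,0,0,0,0,0.3]
    - [-5,0,0,0,0,0,0.3]
    - [-5,0,0,0,0,0,0.3]
    - [0,0,0,0,0,0,0.3]

```text
t: 13.95
tool_pos: [0.4993, -0.3018, 0.1529]
ee_rot: [-0.033, 0.703, 0.029, 0.71]
force: [-0.3, -0.0, 0.2]
gripper_width: 0.0595
```

```bash
python3 -c "
from h import *
st();goto([.5625,.125,.15],1.5)"
```

```text
t 13.95 tcp [ 0.4993 -0.3018  0.1529] yaw 4.97 down [ 0.009 -0.005 -1.   ] w 0.0595 F [-0.3 -0.   0.2]
turn deg tool [3.47 0.52 0.32] then shift cm [ 0.29 42.5   7.43]
```

Call:
send_rows:
  steps:
    - [0,3,0.5,3.4,0,0,0.3]
    - [0,5,0.9,0,0,0,0.3]
    - [0,5,0.9,0,0,0,0.3]
    - [0,5,0.9,0,0,0,0.3]
    - [0,5,0.9,0,0,0,0.3]
    - [0,5,0.9,0,0,0,0.3]
    - [0,5,0.9,0,0,0,0.3]
    - [0,5,0.8,0,0,0,0.3]
    - [0,4.4,0.7,0,0,0,0.3]
    - [0,0,0,0,0,0,0.3]

```text
t: 15.2
tool_pos: [0.5557, 0.1318, 0.1469]
ee_rot: [-0.012, 0.707, 0.013, 0.707]
force: [-0.0, 0.5, 0.2]
gripper_width: 0.0595
```

```bash
python3 -c "
from h import *
save('wrist','w5');st();goto([.5625,.125,.028],1.5);save('top','t2');crop('w5',190,110,350,270,4,'cw5')
crop('t2',110,150,400,300,2.5,'ct2')"
```

```text
t 15.25 tcp [0.5557 0.1285 0.1467] yaw 1.83 down [-0.001  0.    -1.   ] w 0.0598 F [ 0.3 -0.9 -0.2]
turn deg tool [ 0.33 -0.03 -0.03] then shift cm [11.87 -0.37  0.67]
```

View pics/cw5.png

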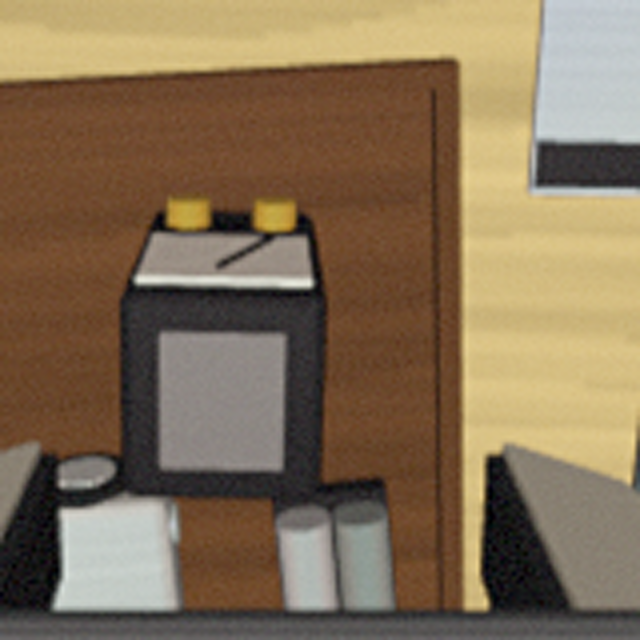

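View pics/ct2.png

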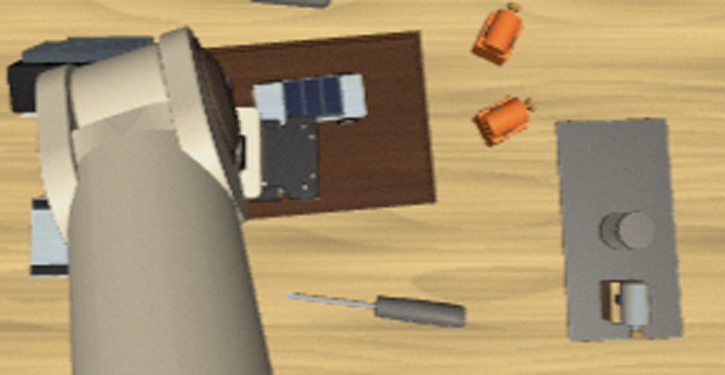

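```bash
python3 -c "
from h import *
w=load('w5')
u=np.array([(122,294),(327,288),(322,497),(127,491)])/4+[190,110]
p=onz(w,u,.082);print(np.round(p,4),p.mean(0));d=p[1]-p[0]+p[2]-p[3];yaw=np.degrees(np.arctan2(-d[0],d[1]));print(yaw)
goto([p.mean(0)[0],p.mean(0)[1],.028],1.8)
"
```

```text
[[0.5428 0.106  0.082 ]
 [0.5403 0.1446 0.082 ]
 [0.5835 0.1458 0.082 ]
 [0.5834 0.1071 0.082 ]] [0.56252125 0.12587203 0.082     ]
1.8501061950916773
turn deg tool [-0.14 -0.04  0.04] then shift cm [11.86 -0.06  0.67]
```

Call:
send_rows:
  steps:
    - [0,-0.1,0.7,0,0,0,0.3]
    - [2,0,0,0,0,0,0.3]
    - [4,0,0,0,0,0,0.3]
    - [3,0,0,0,0,0,0.3]
    - [1.9,0,0,0,0,0,0.3]
    - [1,0,0,0,0,0,0.3]
    - [0,0,0,0,0,0,0.3]
    - [0,0,0,0,0,0,0.3]

```text
t: 16.3
tool_pos: [0.5643, 0.1257, 0.0287]
ee_rot: [-0.01, 0.706, 0.01, 0.708]
force: [-0.3, 0.5, 0.3]
gripper_width: 0.0596
```

```bash
python3 -c "
from h import *
st();goto([.5625,.1255,.028],1.8)"
```

```text
t 16.3 tcp [0.5643 0.1257 0.0287] yaw 1.58 down [ 0.002  0.    -1.   ] w 0.0596 F [-0.3  0.5  0.3]
turn deg tool [-0.22  0.1  -0.02] then shift cm [ 0.07 -0.01 -0.18]
```

Call:
send_rows:
  steps:
    - [0,0,0,0,0,0,-1]
    - [0,0,0,0,0,0,-1]
    - [0,0,0,0,0,0,-1]
    - [0,0,0,0,0,0,-1]
    - [0,0,0,0,0,0,-1]
  squeeze: 20

```text
t: 16.92
tool_pos: [0.5638, 0.1253, 0.0283]
ee_rot: [-0.01, 0.707, 0.01, 0.707]
force: [-0.7, -0.9, 5.1]
gripper_width: 0.0401
```

```bash
python3 -c "
from h import *
st();goto([.575,-.30,.0287],1.8)"
```

```text
t 16.93 tcp [0.5638 0.1253 0.0283] yaw 1.57 down [ 0.001 -0.    -1.   ] w 0.0401 F [-0.7 -0.9  5.1]
turn deg tool [-0.23  0.05  0.01] then shift cm [-4.000e-02 -4.254e+01 -2.200e-01]
```

Call:
send_rows:
  steps:
    - [-2,0,0,0,0,0,-1]
    - [-5,0,0,0,0,0,-1]
    - [-5,0,0,0,0,0,-1]
    - [0,-3,0,0,0,0,-1]
    - [0,-5.5,0,0,0,0,-1]
    - [0,-5.5,0,0,0,0,-1]
    - [0,-5.5,0,0,0,0,-1]
    - [0,-5.5,0,0,0,0,-1]
    - [0,-5.5,0,0,0,0,-1]
    - [0,-5.5,0,0,0,0,-1]

```text
t: 18.18
tool_pos: [0.5733, -0.2355, 0.1487]
ee_rot: [-0.01, 0.707, 0.01, 0.707]
force: [1.7, 0.0, -1.1]
gripper_width: 0.0399
```

Call:
send_rows:
  steps:
    - [0,-4.5,0,0,0,0,-1]
    - [0,-2,-0.2,0,0,0,-1]
    - [0,0,0,0,0,0,-1]
    - [4,0,0,0,0,0,-1]
    - [4,0,0,0,0,0,-1]
    - [2,0,0,0,0,0,-1]
    - [1.4,0,0,0,0,0,-1]
    - [0.4,0,0,0,0,0,-1]
    - [0,0,0,0,0,0,-1]
    - [0,0,0,0,0,0,-1]

```text
t: 19.42
tool_pos: [0.5739, -0.2999, 0.0309]
ee_rot: [-0.01, 0.706, 0.009, 0.708]
force: [-0.0, -1.1, -0.3]
gripper_width: 0.0398
```

```bash
python3 -c "
from h import *
st();save('scene','s3');goto([.575,-.30,.0255],1.8)"
```

```text
t 19.43 tcp [ 0.5739 -0.2999  0.0309] yaw 1.57 down [ 0.002 -0.001 -1.   ] w 0.0398 F [-0.  -1.1 -0.3]
turn deg tool [-0.23  0.09  0.05] then shift cm [ 0.53 -0.02  0.12]
```

View pics/s3.png

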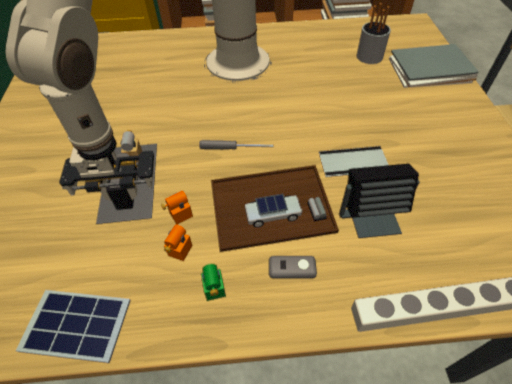

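Call:
send_rows:
  steps:
    - [0.4,0,0,0,0,0,-1]
    - [0.1,0,0,0,0,0,-1]
    - [0,0,0,0,0,0,-1]
    - [0,0,0,0,0,0,-1]

```text
t: 19.98
tool_pos: [0.5733, -0.2996, 0.0253]
ee_rot: [-0.01, 0.707, 0.01, 0.707]
force: [-2.1, 0.3, 6.3]
gripper_width: 0.0399
```

Call:
send_rows:
  steps:
    - [0,0,0,0,0,0,0.0]
    - [0,0,0,0,0,0,0.3]
    - [0,0,0,0,0,0,0.3]
    - [0,0,0,0,0,0,0.3]
    - [-2,0,0,0,0,0,0.3]
    - [-5,0,0,0,0,0,0.3]
    - [-6,0,0,0,0,0,0.3]
    - [-4,0,0,0,0,0,0.3]
    - [0,0,0,0,0,0,0.3]

```text
t: 21.1
tool_pos: [0.576, -0.3009, 0.2012]
ee_rot: [-0.011, 0.704, 0.008, 0.71]
force: [0.7, -0.6, -0.1]
gripper_width: 0.0597
```

```bash
python3 -c "
from h import *
s,_=st();print(np.round(s['qpos'],2));goto([.62,.047,.20],5)
save('wrist','w6')"
```

```text
t 21.1 tcp [ 0.576  -0.3009  0.2012] yaw 1.58 down [ 0.009 -0.004 -1.   ] w 0.0597 F [ 0.7 -0.6 -0.1]
[ 0.43  0.48  0.01  1.6  -0.01  1.05  2.04]
turn deg tool [-3.42  0.51  0.28] then shift cm [ 0.12 34.27  7.41]
```

View pics/w6.png

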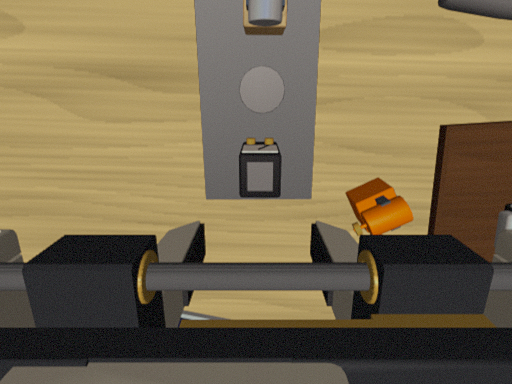

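Call:
send_rows:
  steps:
    - [0,3,0.4,0,0,0,0.3]
    - [0,5.5,0.5,0,0,0,0.5]
    - [0,5.5,0.5,0,0,0,0.7]
    - [0,5.5,0.5,0,0,0,0.7]
    - [0,5.5,0.5,0,0,0,0.7]
    - [0,5.5,0.5,0,0,0,0.7]
    - [0,4.4,0.4,0,0,0,0.7]
    - [0,0,0,0,0,0,0.7]
    - [0,0,0,0,0,0,0.7]

```text
t: 22.28
tool_pos: [0.5956, 0.0496, 0.1938]
ee_rot: [-0.01, 0.708, 0.009, 0.706]
force: [-0.5, -0.2, -0.1]
gripper_width: 0.0781
```

```bash
python3 -c "
from h import *
s,_=st()
save('wrist','w7');crop('w7',170,120,340,240,4.5,'cw7');s,_=st()"
```

```text
t 22.27 tcp [0.5956 0.0496 0.1938] yaw 1.59 down [-0.002 -0.001 -1.   ] w 0.0781 F [-0.5 -0.2 -0.1]
t 22.32 tcp [0.5958 0.0486 0.1939] yaw 1.49 down [-0.002 -0.001 -1.   ] w 0.0782 F [-0.4 -0.1  0.2]
```

View pics/w7.png

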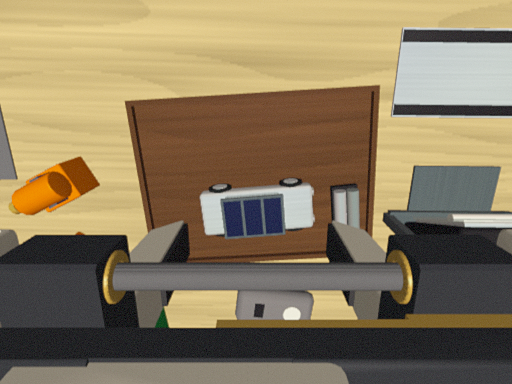

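View pics/cw7.png

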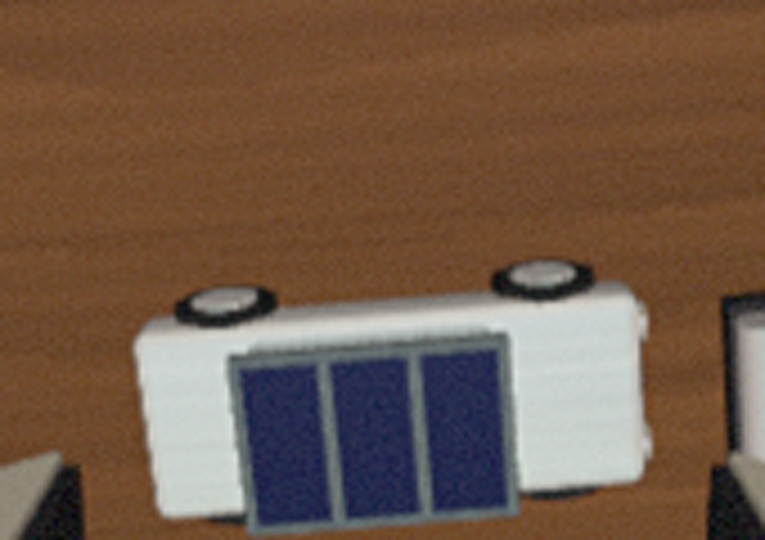

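```bash
python3 -c "
from h import *
w=load('w7')
for z,u in [(.034,[(143,345),(633,305),(643,480),(160,518)]),(.05,[(232,357),(505,338),(518,512),(250,533)])]:
    u=np.array(u)/4.5+[170,120]
    p=onz(w,u,z);d=p[1]-p[0]+p[2]-p[3];print(np.round(p,4).tolist(),p.mean(0),np.degrees(np.arctan2(-d[0],d[1])))
u=np.array([(225,305),(543,280)])/4.5+[170,120]
print('wheels',np.round(onz(w,u,.017),4))
print('plate',np.round(onz(w,[(402,29),(393,116)],.004),4),'foot',np.round(onz(w,[(414,166),(498,167),(408,212)],.004),4))
t=load('top0');print('foot top',np.round(onz(t,[(136,209),(171,209)],.004),4))
# tri panel heights w1-w7
a=load('w1')
for A,B in [((298,340),(232,357)),((474,338),(505,338)),((474,452),(518,512)),((300,452),(250,533))]:
    p,e=tri(a,np.array(A)/4+[155,130],w,np.array(B)/4.5+[170,120]);print(np.round(p,4),round(e,4))
"
```

```text
[[0.6253, -0.0079, 0.034], [0.6119, 0.11, 0.034], [0.6573, 0.116, 0.034], [0.6711, -0.0047, 0.034]] [0.64139656 0.05334001 0.034     ] 6.494879582387774
[[0.6222, 0.0154, 0.05], [0.6159, 0.0782, 0.05], [0.6594, 0.0835, 0.05], [0.6667, 0.0195, 0.05]] [0.64107491 0.04915339 0.05      ] 6.151157529182382
wheels [[0.6198 0.01   0.017 ]
 [0.6109 0.0901 0.017 ]]
plate [[0.4484 0.1962 0.004 ]
 [0.5354 0.2004 0.004 ]] foot [[0.5911 0.2334 0.004 ]
 [0.5895 0.3311 0.004 ]
 [0.648  0.236  0.004 ]]
foot top [[0.588  0.3279 0.004 ]
 [0.5881 0.2282 0.004 ]]
[0.6211 0.016  0.0526] 0.0007
[0.6168 0.0786 0.0472] 0.0004
[0.646  0.0802 0.0786] 0.0001
[0.6693 0.0191 0.0441] 0.0007
```

Call:
send_rows:
  steps:
    - [0,0,0,10,0,0,0.7]
    - [0,0,0,10,0,0,0.7]
    - [0,0,0,10,0,0,0.7]
    - [0,0,0,10,0,0,0.7]
    - [0,0,0,10,0,0,0.7]
    - [0,0,0,10,0,0,0.7]
    - [0,0,0,10,0,0,0.7]
    - [0,0,0,10,0,0,0.7]
    - [0,0,0,5.2,0,0,0.7]
    - [0,0,0,0,0,0,0.7]

```text
t: 23.58
tool_pos: [0.5963, 0.0483, 0.1945]
ee_rot: [0.472, 0.527, -0.472, 0.527]
force: [-0.2, -0.1, -0.0]
gripper_width: 0.0777
```

```bash
python3 -c "
from h import *
s,_=st();print(np.round(s['qpos'],2));goto([.6415,.053,.15],-83.7)"
```

```text
t 23.57 tcp [0.5963 0.0483 0.1945] yaw -83.73 down [-0.    -0.001 -1.   ] w 0.0777 F [-0.2 -0.1 -0. ]
[-0.28  0.41  0.2   1.73 -0.09  1.    0.06]
turn deg tool [-0.03  0.05  0.03] then shift cm [4.45 4.55 0.03]
```

Call:
send_rows:
  steps:
    - [0,4.5,0,0,0,0,0.7]
    - [3,0,0,0,0,0,0.7]
    - [0,0,0,0,0,0,0.7]
    - [0,0,0,0,0,0,0.7]

```text
t: 24.08
tool_pos: [0.641, 0.0546, 0.1651]
ee_rot: [0.471, 0.527, -0.472, 0.527]
force: [-0.3, -1.7, 0.1]
gripper_width: 0.0782
```

```bash
python3 -c "
from h import *
s,_=st();save('wrist','w8');goto([.6415,.053,.009],-83.7)"
```

```text
t 24.07 tcp [0.641  0.0546 0.1651] yaw -83.63 down [-0. -0. -1.] w 0.0782 F [-0.3 -1.7  0.1]
turn deg tool [ 0.08  0.   -0.05] then shift cm [ 1.567e+01 -1.000e-02  1.800e-01]
```

View pics/w8.png

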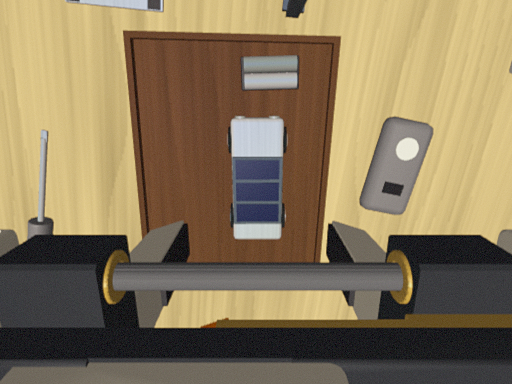

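```bash
python3 -c "
from h import *
w=load('w8')
p=onz(w,[(229.5,139),(287,139),(230,215),(286,215)],.02);print(np.round(p,4),p.mean(0))
p=onz(w,[(258,118),(258,239)],.03);print(np.round(p,4),p.mean(0))"
```

```text
[[0.6095 0.0899 0.02  ]
 [0.6657 0.0962 0.02  ]
 [0.6169 0.01   0.02  ]
 [0.6758 0.0166 0.02  ]] [0.64198028 0.05317562 0.02      ]
[[ 0.635   0.1138  0.03  ]
 [ 0.6489 -0.0096  0.03  ]] [0.64196459 0.05211103 0.03      ]
```

Call:
send_rows:
  steps:
    - [3,0.1,0.1,0,0,0,0.7]
    - [4,0,0,0,0,0,0.7]
    - [4,0,0,0,0,0,0.7]
    - [2.5,0,0,0,0,0,0.7]
    - [1.5,0,0,0,0,0,0.7]
    - [0,0,0,0,0,0,0.7]
    - [0,0,0,0,0,0,0.7]

```text
t: 25.0
tool_pos: [0.6435, 0.0546, 0.0163]
ee_rot: [0.472, 0.527, -0.471, 0.528]
force: [0.5, -0.1, 0.1]
gripper_width: 0.078
```

```bash
python3 -c "
from h import *
s,_=st();goto([.642,.053,.009],-83.7)"
```

```text
t 25.0 tcp [0.6435 0.0546 0.0163] yaw -83.61 down [ 0.002  0.    -1.   ] w 0.078 F [ 0.5 -0.1  0.1]
turn deg tool [ 0.09 -0.   -0.14] then shift cm [ 0.73 -0.17  0.14]
```

Call:
send_rows:
  steps:
    - [0.7,-0.1,0.1,0,0,0,0.7]
    - [0,0,0,0,0,0,0.7]
    - [0,0,0,0,0,0,-1]
    - [0,0,0,0,0,0,-1]
    - [0,0,0,0,0,0,-1]
    - [0,0,0,0,0,0,-1]
    - [0,0,0,0,0,0,-1]
  squeeze: 25

```text
t: 25.88
tool_pos: [0.6413, 0.0534, 0.0078]
ee_rot: [0.471, 0.527, -0.471, 0.527]
force: [0.2, 0.4, 0.4]
gripper_width: 0.0499
```

```bash
python3 -c "
from h import *
s,_=st()"
```

```text
t 25.88 tcp [0.6413 0.0534 0.0078] yaw -83.61 down [-0.  0. -1.] w 0.0499 F [0.2 0.4 0.4]
```

Call:
send_rows:
  steps:
    - [-1,0,0,0,0,0,-1]
    - [-3,0,0,0,0,0,-1]
    - [-5,0,0,0,0,0,-1]
    - [-5,0,0,0,0,0,-1]
    - [-3,0,0,4.8,0,0,-1]
    - [0,0,0,0,0,0,-1]
    - [0,0,0,0,0,0,-1]

```text
t: 26.75
tool_pos: [0.6403, 0.0535, 0.1766]
ee_rot: [0.492, 0.508, -0.493, 0.507]
force: [0.0, -0.2, -3.6]
gripper_width: 0.0501
```

```bash
python3 -c "
from h import *
s,_=st();goto([.489,.2825,.18],-88.5)"
```

```text
t 26.75 tcp [0.6403 0.0535 0.1766] yaw -88.34 down [-0.002 -0.    -1.   ] w 0.0501 F [ 0.  -0.2 -3.6]
turn deg tool [0.16 0.01 0.12] then shift cm [ -0.34 -14.52 -23.29]
```

Call:
send_rows:
  steps:
    - [0,-2,-1,0,0,0,-1]
    - [0,-4,-2,0,0,0,-1]
    - [0,-4,-4,0,0,0,-1]
    - [0,-3,-4.3,0,0,0,-1]
    - [0,-1.5,-5,0,0,0,-1]
    - [0,0,-4,0,0,0,-1]
    - [0,0,-3,0,0,0,-1]
    - [0,0,0,0,0,0,-1]
    - [0,0,0,0,0,0,-1]

```text
t: 27.88
tool_pos: [0.4891, 0.2808, 0.176]
ee_rot: [0.492, 0.507, -0.494, 0.507]
force: [-0.7, 0.5, -2.0]
gripper_width: 0.0498
```

```bash
python3 -c "
from h import *
s,_=st();goto([.489,.2825,.006],-88.5);save('wrist','w9')"
```

```text
t 27.88 tcp [0.4891 0.2808 0.176 ] yaw -88.41 down [-0.003 -0.003 -1.   ] w 0.0498 F [-0.7  0.5 -2. ]
turn deg tool [0.09 0.14 0.15] then shift cm [ 1.7e+01 -1.0e-02 -1.7e-01]
```

View pics/w9.png

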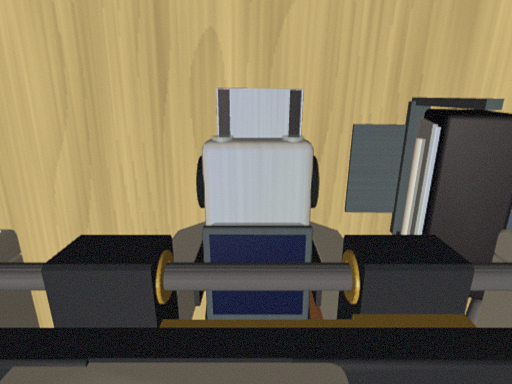

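```bash
python3 -c "
from h import *
w=load('w9')
p=onz(w,[(217.5,88),(301.5,88)],.004);print(np.round(p,4),p.mean(0))
print(np.round(onz(w,[(229,135),(290,135)],.004),4))
"
```

```text
[[0.4454 0.3663 0.004 ]
 [0.5313 0.3687 0.004 ]] [0.48831109 0.36749017 0.004     ]
[[0.4572 0.3188 0.004 ]
 [0.5223 0.3207 0.004 ]]
```

Call:
send_rows:
  steps:
    - [2,0,-0.2,0,0,0,-1]
    - [4,0,0,0,0,0,-1]
    - [4,0,0,0,0,0,-1]
    - [3,0,0,0,0,0,-1]
    - [2,0,0,0,0,0,-1]
    - [1,0,0,0,0,0,-1]
    - [0,0,0,0,0,0,-1]
    - [0,0,0,0,0,0,-1]

```text
t: 28.92
tool_pos: [0.4907, 0.2844, 0.0186]
ee_rot: [0.494, 0.507, -0.493, 0.507]
force: [0.2, 0.7, -1.5]
gripper_width: 0.0499
```

```bash
python3 -c "
from h import *
s,_=st();goto([.490,.2825,.006],-88.4)"
```

```text
t 28.93 tcp [0.4907 0.2844 0.0186] yaw -88.44 down [ 0.001  0.001 -1.   ] w 0.0499 F [ 0.2  0.7 -1.5]
turn deg tool [-0.04 -0.04 -0.07] then shift cm [ 1.26 -0.08  0.19]
```

Call:
send_rows:
  steps:
    - [0.6,-0.1,0.1,0,0,0,-1]
    - [0.4,0,0,0,0,0,-1]
    - [0,0,0,0,0,0,-1]
    - [0,0,0,0,0,0,-1]

```text
t: 29.42
tool_pos: [0.489, 0.2834, 0.0077]
ee_rot: [0.493, 0.507, -0.493, 0.507]
force: [-0.4, -0.6, -1.9]
gripper_width: 0.0496
```

```bash
python3 -c "
from h import *
s,_=st();goto([.490,.2825,.006],-88.4)"
```

```text
t 29.43 tcp [0.489  0.2834 0.0077] yaw -88.41 down [ 0.  0. -1.] w 0.0496 F [-0.4 -0.6 -1.9]
turn deg tool [-0.01 -0.   -0.  ] then shift cm [0.17 0.1  0.09]
```

Call:
send_rows:
  steps:
    - [0.15,0,0,0,0,0,-1]
    - [0,0,0,0,0,0,-1]
    - [0,0,0,0,0,0,-1]

```text
t: 29.8
tool_pos: [0.4889, 0.2833, 0.0062]
ee_rot: [0.493, 0.507, -0.493, 0.507]
force: [-0.7, 0.9, -2.5]
gripper_width: 0.0493
```

Call:
send_rows:
  steps:
    - [0.1,0,0,0,0,0,-1]
    - [0,0,0,0,0,0,-1]
    - [0,0,0,0,0,0,-1]

```text
t: 30.18
tool_pos: [0.489, 0.2834, 0.0057]
ee_rot: [0.493, 0.507, -0.493, 0.507]
force: [-1.6, -1.0, 5.3]
gripper_width: 0.0501
```

Contact. Release gently to 78 mm and rise.

Call:
send_rows:
  steps:
    - [0,0,0,0,0,0,0.3]
    - [0,0,0,0,0,0,0.7]
    - [0,0,0,0,0,0,0.7]
    - [0,0,0,0,0,0,0.7]
    - [-2,0,0,0,0,0,0.7]
    - [-5,0,0,0,0,0,0.7]
    - [-5,0,0,0,0,0,0.7]
    - [-5,0,0,0,0,0,0.7]
    - [0,0,0,0,0,0,0.7]
    - [0,0,0,0,0,0,0.7]

```text
t: 31.42
tool_pos: [0.4888, 0.2833, 0.1761]
ee_rot: [0.493, 0.507, -0.493, 0.507]
force: [-0.9, -0.1, -0.1]
gripper_width: 0.0781
```

```bash
python3 -c "
from h import *
s,_=st();save('wrist','w10');crop('w10',170,70,350,250,4,'cw10')"
```

```text
t 31.43 tcp [0.4888 0.2833 0.1761] yaw -88.41 down [ 0.001  0.001 -1.   ] w 0.0781 F [-0.9 -0.1 -0.1]
```

View pics/cw10.png

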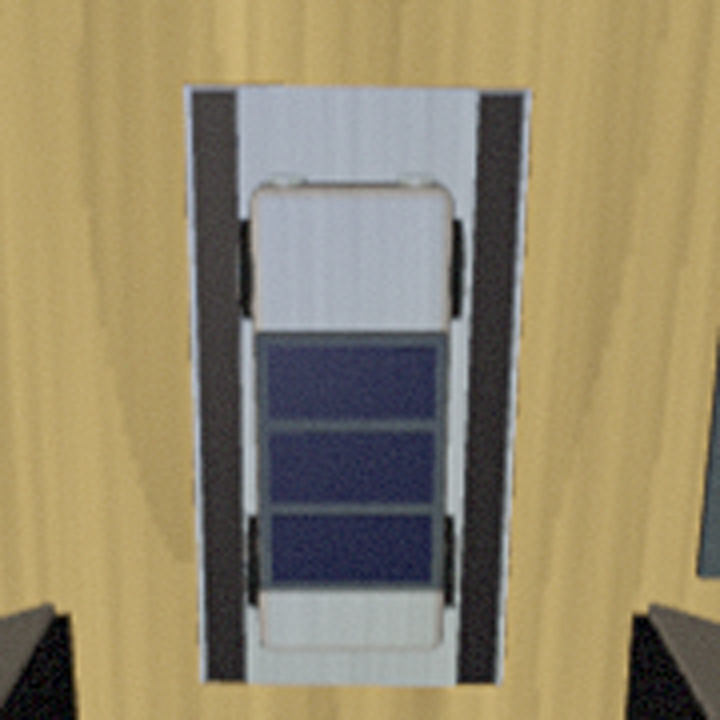

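```bash
python3 -c "
from h import *
w=load('w10');f=lambda u:np.array(u)/4+[170,70]
p=onz(w,f([(184,87),(531,90),(502,684),(202,682)]),.004);print(np.round(p,4),p.mean(0))
q=onz(w,f([(242,268),(460,268),(453,560),(252,560)]),.018);print(np.round(q,4),q.mean(0))
goto([.4195,-.2995,.15],1)
"
```

```text
[[0.4441 0.3656 0.004 ]
 [0.5332 0.3673 0.004 ]
 [0.5364 0.1992 0.004 ]
 [0.4476 0.1974 0.004 ]] [0.49032133 0.2823902  0.004     ]
[[0.4603 0.3215 0.018 ]
 [0.5161 0.3231 0.018 ]
 [0.5184 0.2433 0.018 ]
 [0.4632 0.2418 0.018 ]] [0.48950644 0.28242168 0.018     ]
turn deg tool [-8.941e+01 -2.000e-02  6.000e-02] then shift cm [  2.5  -58.11  -7.89]
```

Call:
send_rows:
  steps:
    - [0,0,0,-10,0,0,0.3]
    - [0,0,0,-10,0,0,0.3]
    - [0,0,0,-10,0,0,0.3]
    - [0,0,0,-10,0,0,0.3]
    - [0,0,0,-10,0,0,0.3]
    - [0,0,0,-10,0,0,0.3]
    - [0,0,0,-10,0,0,0.3]
    - [0,0,0,-10,0,0,0.3]
    - [0,0,0,-10,0,0,0.3]
    - [0,0,0,0,0,0,0.3]

```text
t: 32.72
tool_pos: [0.488, 0.2826, 0.1736]
ee_rot: [-0.01, 0.708, 0.009, 0.706]
force: [0.8, -0.7, -0.7]
gripper_width: 0.0594
```

```bash
python3 -c "
from h import *
s,_=st()
goto([.5735,-.2998,.16],1.57)
"
```

```text
t 32.73 tcp [0.488  0.2826 0.1736] yaw 1.49 down [-0.003 -0.001 -1.   ] w 0.0594 F [ 0.8 -0.7 -0.7]
turn deg tool [-0.08 -0.17  0.07] then shift cm [  1.36 -58.45   6.95]
```

Call:
send_rows:
  steps:
    - [0,-3,0,0,0,0,0.3]
    - [0,-6,0.8,0,0,0,0.3]
    - [0,-6,0.8,0,0,0,0.3]
    - [0,-6,0.8,0,0,0,0.3]
    - [0,-6,0.8,0,0,0,0.3]
    - [0,-6,0.8,0,0,0,0.3]
    - [0,-6,0.8,0,0,0,0.3]
    - [0,-6,0.8,0,0,0,0.3]
    - [0,-6,0.8,0,0,0,0.3]
    - [0,-5,0.5,0,0,0,0.3]

```text
t: 33.98
tool_pos: [0.5728, -0.2771, 0.1743]
ee_rot: [-0.008, 0.708, 0.008, 0.707]
force: [0.9, -0.6, 0.8]
gripper_width: 0.0593
```

Call:
send_rows:
  steps:
    - [0,-2.4,0,0,0,0,0.3]
    - [0,0,0,0,0,0,0.3]
    - [0,0,0,0,0,0,0.3]

```text
t: 34.35
tool_pos: [0.5744, -0.2956, 0.1746]
ee_rot: [-0.01, 0.707, 0.011, 0.707]
force: [0.3, 0.1, 0.2]
gripper_width: 0.06
```

```bash
python3 -c "
from h import *
s,_=st();save('wrist','w11')
goto([.5735,-.2998,.0255],1.57)
"
```

```text
t 34.35 tcp [ 0.5744 -0.2956  0.1746] yaw 1.68 down [-0.001  0.002 -1.   ] w 0.06 F [0.3 0.1 0.2]
turn deg tool [ 0.17 -0.02 -0.12] then shift cm [14.94 -0.45 -0.12]
```

View pics/w11.png

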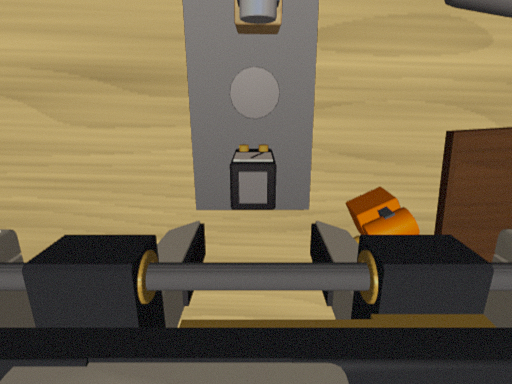

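Call:
send_rows:
  steps:
    - [2,-0.4,-0.1,0,0,0,0.3]
    - [4,0,0,0,0,0,0.3]
    - [4,0,0,0,0,0,0.3]
    - [3,0,0,0,0,0,0.3]
    - [1.4,0,0,0,0,0,0.3]
    - [0.5,0,0,0,0,0,0.3]
    - [0,0,0,0,0,0,0.3]
    - [0,0,0,0,0,0,0.3]

```text
t: 35.4
tool_pos: [0.5742, -0.3031, 0.0275]
ee_rot: [-0.01, 0.706, 0.009, 0.708]
force: [0.4, 0.6, -0.3]
gripper_width: 0.0593
```

```bash
python3 -c "
from h import *
s,_=st()
goto([.5735,-.2998,.0255],1.57)
"
```

```text
t 35.4 tcp [ 0.5742 -0.3031  0.0275] yaw 1.59 down [ 0.002 -0.001 -1.   ] w 0.0593 F [ 0.4  0.6 -0.3]
turn deg tool [0.02 0.12 0.06] then shift cm [ 0.2   0.33 -0.06]
```

Call:
send_rows:
  steps:
    - [0.2,0.3,-0.1,0,0,0,0.3]
    - [0,0,0,0,0,0,0.3]
    - [0,0,0,0,0,0,-1]
    - [0,0,0,0,0,0,-1]
    - [0,0,0,0,0,0,-1]
    - [0,0,0,0,0,0,-1]
    - [0,0,0,0,0,0,-1]
  squeeze: 20

```text
t: 36.28
tool_pos: [0.5721, -0.2997, 0.0242]
ee_rot: [-0.01, 0.707, 0.01, 0.707]
force: [-0.0, -0.2, 0.2]
gripper_width: 0.0397
```

```bash
python3 -c "
from h import *
s,_=st()
goto([.563,.1255,.0285],1.57)
"
```

```text
t 36.27 tcp [ 0.5721 -0.2997  0.0242] yaw 1.59 down [ 0. -0. -1.] w 0.0397 F [-0.  -0.2  0.2]
turn deg tool [0.02 0.   0.  ] then shift cm [-0.43 42.53  0.25]
```

Call:
send_rows:
  steps:
    - [-2,0,0,0,0,0,-1]
    - [-5,0,0,0,0,0,-1]
    - [-5,0,0,0,0,0,-1]
    - [0,3,0,0,0,0,-1]
    - [0,5.5,0.2,0,0,0,-1]
    - [0,5.5,0,0,0,0,-1]
    - [0,5.5,0,0,0,0,-1]
    - [0,5.5,0,0,0,0,-1]
    - [0,5.5,0,0,0,0,-1]
    - [0,5.5,0,0,0,0,-1]

```text
t: 37.52
tool_pos: [0.5643, 0.062, 0.1457]
ee_rot: [-0.01, 0.706, 0.01, 0.708]
force: [0.8, -0.4, -1.0]
gripper_width: 0.0401
```

Call:
send_rows:
  steps:
    - [0,4.5,0,0,0,0,-1]
    - [0,2,0,0,0,0,-1]
    - [0,0,0,0,0,0,-1]
    - [3,0,0,0,0,0,-1]
    - [4,0,0,0,0,0,-1]
    - [3,0,0,0,0,0,-1]
    - [1,0,0,0,0,0,-1]
    - [0,0,0,0,0,0,-1]
    - [0,0,0,0,0,0,-1]

```text
t: 38.65
tool_pos: [0.5637, 0.1248, 0.0356]
ee_rot: [-0.009, 0.706, 0.01, 0.708]
force: [0.2, 0.8, -0.8]
gripper_width: 0.0402
```

```bash
python3 -c "
from h import *
s,_=st()
goto([.5626,.1255,.0272],1.85)
"
```

```text
t 38.65 tcp [0.5637 0.1248 0.0356] yaw 1.53 down [ 0.002  0.    -1.   ] w 0.0402 F [ 0.2  0.8 -0.8]
turn deg tool [-0.32  0.13 -0.01] then shift cm [ 0.84  0.07 -0.1 ]
```

Call:
send_rows:
  steps:
    - [0.6,0.1,-0.1,0,0,0,-1]
    - [0.2,0,0,0,0,0,-1]
    - [0,0,0,0,0,0,-1]
    - [0,0,0,0,0,0,-1]

```text
t: 39.15
tool_pos: [0.5615, 0.1266, 0.0272]
ee_rot: [-0.01, 0.707, 0.01, 0.707]
force: [-2.1, -0.7, 4.7]
gripper_width: 0.0401
```

Contact; release and go to the tank.

Call:
send_rows:
  steps:
    - [0,0,0,0,0,0,0.0]
    - [0,0,0,0,0,0,0.3]
    - [0,0,0,0,0,0,0.3]
    - [0,0,0,0,0,0,0.3]
    - [-2,0,0,0,0,0,0.3]
    - [-5,0,0,0,0,0,0.3]
    - [-6,0,0,0,0,0,0.3]
    - [0,0,0,0,0,0,0.3]

```text
t: 40.15
tool_pos: [0.5658, 0.1273, 0.1633]
ee_rot: [-0.009, 0.703, 0.011, 0.711]
force: [0.8, 0.7, -0.0]
gripper_width: 0.0598
```

```bash
python3 -c "
from h import *
s,_=st()
goto([.4965,-.3001,.1572],5)
"
```

```text
t 40.15 tcp [0.5658 0.1273 0.1633] yaw 1.58 down [ 0.012  0.003 -1.   ] w 0.0598 F [ 0.8  0.7 -0. ]
turn deg tool [-3.42  0.69 -0.13] then shift cm [  0.61 -41.98 -10.63]
```

Call:
send_rows:
  steps:
    - [0,-3,-0.7,-3.4,0,0,0.3]
    - [0,-5,-1.3,0,0,0,0.3]
    - [0,-5,-1.3,0,0,0,0.3]
    - [0,-5,-1.3,0,0,0,0.3]
    - [0,-5,-1.3,0,0,0,0.3]
    - [0,-5,-1.3,0,0,0,0.3]
    - [0,-5,-1.3,0,0,0,0.3]
    - [0,-5,-1.3,0,0,0,0.3]
    - [0,-4,-0.6,0,0,0,0.3]
    - [0,0,0,0,0,0,0.3]

```text
t: 41.4
tool_pos: [0.4906, -0.3054, 0.1565]
ee_rot: [-0.029, 0.707, 0.028, 0.706]
force: [-0.8, 0.9, 0.7]
gripper_width: 0.0592
```

```bash
python3 -c "
from h import *
save('wrist','w12');s,_=st()
goto([.4965,-.3001,.0275],5)
"
```

```text
t 41.45 tcp [ 0.4914 -0.3025  0.1562] yaw 4.78 down [-0. -0. -1.] w 0.0601 F [-0.2 -0.1  0.1]
turn deg tool [-0.22 -0.03  0.  ] then shift cm [12.87  0.2   0.53]
```

View pics/w12.png

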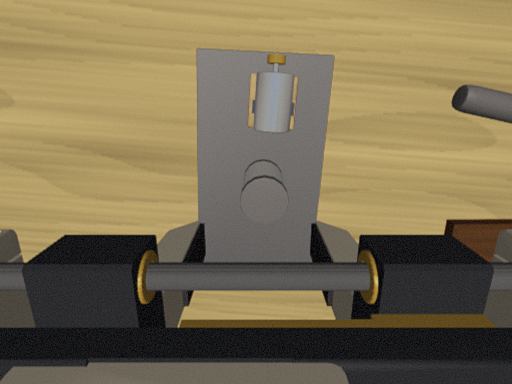

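```bash
python3 -c "
from h import *
print(onz(load('w12'),[(264.5,199.5)],.079))
"
```

```text
[[ 0.49340608 -0.29721644  0.079     ]]
```

Call:
send_rows:
  steps:
    - [2,0.3,0.5,0,0,0,0.3]
    - [4,0,0,0,0,0,0.3]
    - [3,0,0,0,0,0,0.3]
    - [2,0,0,0,0,0,0.3]
    - [1.5,0,0,0,0,0,0.3]
    - [0.3,0,0,0,0,0,0.3]
    - [0,0,0,0,0,0,0.3]
    - [0,0,0,0,0,0,0.3]

```text
t: 42.45
tool_pos: [0.4979, -0.2978, 0.0292]
ee_rot: [-0.031, 0.706, 0.031, 0.707]
force: [-0.1, 0.1, -0.2]
gripper_width: 0.0595
```

```bash
python3 -c "
from h import *
s,_=st()
goto([.4965,-.3,.0265],5)
"
```

```text
t 42.45 tcp [ 0.4979 -0.2978  0.0292] yaw 4.99 down [ 0.001 -0.001 -1.   ] w 0.0595 F [-0.1  0.1 -0.2]
turn deg tool [-0.01  0.08  0.05] then shift cm [ 0.27 -0.21 -0.15]
```

Call:
send_rows:
  steps:
    - [0.1,-0.1,-0.1,0,0,0,0.3]
    - [0,0,0,0,0,0,-1]
    - [0,0,0,0,0,0,-1]
    - [0,0,0,0,0,0,-1]
    - [0,0,0,0,0,0,-1]
    - [0,0,0,0,0,0,-1]
  squeeze: 15

```text
t: 43.2
tool_pos: [0.4962, -0.2986, 0.0272]
ee_rot: [-0.031, 0.706, 0.031, 0.706]
force: [-0.3, -0.7, 0.0]
gripper_width: 0.0389
```

```bash
python3 -c "
from h import *
s,_=st()
goto([.568,.045,.0295],5)
"
```

```text
t 43.2 tcp [ 0.4962 -0.2986  0.0272] yaw 4.98 down [-0. -0. -1.] w 0.0389 F [-0.3 -0.7  0. ]
turn deg tool [-0.02 -0.    0.  ] then shift cm [-0.23 33.61 10.15]
```

Call:
send_rows:
  steps:
    - [-2,0,0,0,0,0,-1]
    - [-5,0,0,0,0,0,-1]
    - [-5,0,0,0,0,0,-1]
    - [0,3,0.9,0,0,0,-1]
    - [0,5.5,1.65,0,0,0,-1]
    - [0,5.5,1.65,0,0,0,-1]
    - [0,5.5,1.65,0,0,0,-1]
    - [0,5.5,1.65,0,0,0,-1]
    - [0,5.5,1.65,0,0,0,-1]
    - [0,3.1,1,0,0,0,-1]

```text
t: 44.45
tool_pos: [0.5684, 0.0494, 0.1487]
ee_rot: [-0.032, 0.706, 0.033, 0.707]
force: [0.5, -0.1, -1.5]
gripper_width: 0.039
```

Call:
send_rows:
  steps:
    - [0,0,0,0,0,0,-1]
    - [0,0,0,0,0,0,-1]
    - [3,0,0,0,0,0,-1]
    - [4,0,0,0,0,0,-1]
    - [3,0,0,0,0,0,-1]
    - [1,0,0,0,0,0,-1]
    - [0,0,0,0,0,0,-1]
    - [0,0,0,0,0,0,-1]

```text
t: 45.45
tool_pos: [0.5694, 0.0446, 0.0386]
ee_rot: [-0.03, 0.706, 0.03, 0.707]
force: [0.2, -0.5, -1.5]
gripper_width: 0.0393
```

```bash
python3 -c "
from h import *
s,_=st()
goto([.568,.045,.0302],5)
"
```

```text
t 45.45 tcp [0.5694 0.0446 0.0386] yaw 4.94 down [ 0.002  0.    -1.   ] w 0.0393 F [ 0.2 -0.5 -1.5]
turn deg tool [-0.06  0.13  0.01] then shift cm [ 0.84  0.05 -0.13]
```

Call:
send_rows:
  steps:
    - [0.6,0,-0.1,0,0,0,-1]
    - [0.2,0,0,0,0,0,-1]
    - [0,0,0,0,0,0,-1]
    - [0,0,0,0,0,0,-1]

```text
t: 45.95
tool_pos: [0.5676, 0.0448, 0.03]
ee_rot: [-0.031, 0.706, 0.031, 0.707]
force: [-2.3, -1.3, 6.0]
gripper_width: 0.0389
```

Call:
send_rows:
  steps:
    - [0,0,0,0,0,0,0.0]
    - [0,0,0,0,0,0,0.3]
    - [0,0,0,0,0,0,0.3]
    - [0,0,0,0,0,0,0.3]
    - [-2,0,0,0,0,0,0.3]
    - [-5,0,0,0,0,0,0.3]
    - [-6,0,0,0,0,0,0.3]
    - [0,0,0,0,0,0,0.3]

```text
t: 46.95
tool_pos: [0.5712, 0.0453, 0.1646]
ee_rot: [-0.03, 0.703, 0.031, 0.71]
force: [0.4, 0.3, -0.8]
gripper_width: 0.0593
```

```bash
python3 -c "
from h import *
s,_=st()
goto([.4184,-.2997,.1572],1)
"
```

```text
t 46.95 tcp [0.5712 0.0453 0.1646] yaw 4.98 down [ 0.01   0.001 -1.   ] w 0.0593 F [ 0.4  0.3 -0.8]
turn deg tool [ 3.98  0.6  -0.04] then shift cm [  0.74 -34.23 -15.88]
```

Call:
send_rows:
  steps:
    - [0,-2,-1,4,0,0,0.3]
    - [0,-5,-2.3,0,0,0,0.3]
    - [0,-5,-2.3,0,0,0,0.3]
    - [0,-5,-2.3,0,0,0,0.3]
    - [0,-5,-2.3,0,0,0,0.3]
    - [0,-5,-2.3,0,0,0,0.3]
    - [0,-5,-2.3,0,0,0,0.3]
    - [0,-2.2,-1,0,0,0,0.3]
    - [0,0,0,0,0,0,0.3]
    - [0,0,0,0,0,0,0.3]

```text
t: 48.2
tool_pos: [0.4155, -0.2993, 0.158]
ee_rot: [-0.005, 0.708, 0.006, 0.706]
force: [0.0, 0.3, 0.3]
gripper_width: 0.0593
```

```bash
python3 -c "
from h import *
save('wrist','w13');s,_=st()
goto([.4184,-.2997,.0225],1)
"
```

```text
t 48.25 tcp [ 0.4161 -0.2989  0.1583] yaw 1.02 down [-0.002  0.002 -1.   ] w 0.0597 F [ 0.3  0.7 -0.3]
turn deg tool [ 0.02 -0.09 -0.09] then shift cm [13.58 -0.08  0.23]
```

View pics/w13.png

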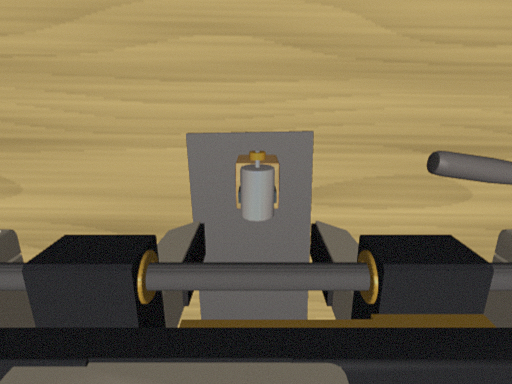

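Motor is upright and centred (258,190). Descend.

Call:
send_rows:
  steps:
    - [2,-0.1,0.2,0,0,0,0.3]
    - [4,0,0,0,0,0,0.3]
    - [4,0,0,0,0,0,0.3]
    - [2,0,0,0,0,0,0.3]
    - [1,0,0,0,0,0,0.3]
    - [0.5,0,0,0,0,0,0.3]
    - [0,0,0,0,0,0,0.3]
    - [0,0,0,0,0,0,0.3]

```text
t: 49.25
tool_pos: [0.4191, -0.3017, 0.025]
ee_rot: [-0.006, 0.707, 0.006, 0.708]
force: [-0.7, 0.0, 0.0]
gripper_width: 0.0597
```

```bash
python3 -c "
from h import *
s,_=st()
goto([.4184,-.2997,.0225],1)
"
```

```text
t 49.25 tcp [ 0.4191 -0.3017  0.025 ] yaw 0.99 down [ 0.001 -0.001 -1.   ] w 0.0597 F [-0.7  0.   0. ]
turn deg tool [-0.01  0.07  0.04] then shift cm [ 0.25  0.2  -0.07]
```

Call:
send_rows:
  steps:
    - [0.2,0.2,-0.1,0,0,0,0.3]
    - [0,0,0,0,0,0,-1]
    - [0,0,0,0,0,0,-1]
    - [0,0,0,0,0,0,-1]
    - [0,0,0,0,0,0,-1]
    - [0,0,0,0,0,0,-1]
  squeeze: 20

```text
t: 50.0
tool_pos: [0.4175, -0.2995, 0.0223]
ee_rot: [-0.006, 0.707, 0.006, 0.707]
force: [-0.4, 0.4, 2.8]
gripper_width: 0.0398
```

```bash
python3 -c "
from h import *
s,_=st()
goto([.572,-.0275,.025],1)
"
```

```text
t 50.0 tcp [ 0.4175 -0.2995  0.0223] yaw 0.99 down [ 0. -0. -1.] w 0.0398 F [-0.4  0.4  2.8]
turn deg tool [-0.01  0.01  0.  ] then shift cm [-0.27 26.92 15.92]
```

Call:
send_rows:
  steps:
    - [-2,0,0,0,0,0,-1]
    - [-5,0,0,0,0,0,-1]
    - [-5,0,0,0,0,0,-1]
    - [0,2.7,1.6,0,0,0,-1]
    - [0,4.9,2.9,0,0,0,-1]
    - [0,4.9,2.9,0,0,0,-1]
    - [0,4.9,2.9,0,0,0,-1]
    - [0,4.9,2.9,0,0,0,-1]
    - [0,4.6,2.6,0,0,0,-1]
    - [0,0,0,0,0,0,-1]

```text
t: 51.25
tool_pos: [0.5723, -0.0211, 0.1417]
ee_rot: [-0.008, 0.707, 0.01, 0.707]
force: [0.4, -0.3, -1.7]
gripper_width: 0.0399
```

Call:
send_rows:
  steps:
    - [0,0,0,0,0,0,-1]
    - [3,0,0,0,0,0,-1]
    - [4,0,0,0,0,0,-1]
    - [3,0,0,0,0,0,-1]
    - [1,0,0,0,0,0,-1]
    - [0,0,0,0,0,0,-1]
    - [0,0,0,0,0,0,-1]

```text
t: 52.12
tool_pos: [0.5719, -0.0282, 0.0335]
ee_rot: [-0.006, 0.706, 0.006, 0.708]
force: [-0.4, -0.0, -1.6]
gripper_width: 0.0401
```

```bash
python3 -c "
from h import *
s,_=st()
goto([.5715,-.0275,.0253],1)
"
```

```text
t 52.12 tcp [ 0.5719 -0.0282  0.0335] yaw 0.95 down [ 0.002 -0.    -1.   ] w 0.0401 F [-0.4 -0.  -1.6]
turn deg tool [-0.05  0.13  0.01] then shift cm [ 0.82  0.07 -0.04]
```

Call:
send_rows:
  steps:
    - [0.6,0.1,0,0,0,0,-1]
    - [0.2,0,0,0,0,0,-1]
    - [0,0,0,0,0,0,-1]
    - [0,0,0,0,0,0,-1]

```text
t: 52.62
tool_pos: [0.5713, -0.0264, 0.0253]
ee_rot: [-0.006, 0.707, 0.006, 0.707]
force: [-1.4, 0.9, 5.3]
gripper_width: 0.0397
```

Contact; release, rise, then back to the w1 viewpoint for a check.

Call:
send_rows:
  steps:
    - [0,0,0,0,0,0,0.0]
    - [0,0,0,0,0,0,0.3]
    - [0,0,0,0,0,0,0.3]
    - [0,0,0,0,0,0,0.3]
    - [-2,0,0,0,0,0,0.3]
    - [-5,0,0,0,0,0,0.3]
    - [-6,0,0,0,0,0,0.3]
    - [-6,0,0,-2,0,0,0.3]
    - [-6,3.5,-1.8,-2,0,0,0.3]
    - [-2.5,3.5,-1.8,0,0,0,0.3]

```text
t: 53.88
tool_pos: [0.5338, 0.0364, 0.2967]
ee_rot: [-0.03, 0.704, 0.03, 0.709]
force: [0.2, 0.1, 0.3]
gripper_width: 0.0598
```

Call:
send_rows:
  steps:
    - [0,0,0,0,0,0,0.3]
    - [0,0,0,0,0,0,0.3]
    - [0,0,0,0,0,0,0.3]
    - [0,0,0,0,0,0,0.3]

```text
t: 54.38
tool_pos: [0.5324, 0.0352, 0.2905]
ee_rot: [-0.03, 0.707, 0.03, 0.706]
force: [1.0, -0.1, -0.7]
gripper_width: 0.0595
```

```bash
python3 -c "
from h import *
s,_=st();save('wrist','w14');save('scene','s9');crop('w14',155,130,355,270,4,'cw14');save('top','t9')
"
```

```text
t 54.38 tcp [0.5324 0.0352 0.2905] yaw 4.89 down [-0.002 -0.    -1.   ] w 0.0595 F [ 1.  -0.1 -0.7]
```

View pics/w14.png

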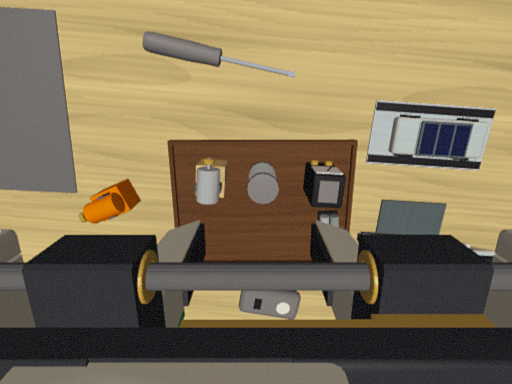

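View pics/cw14.png

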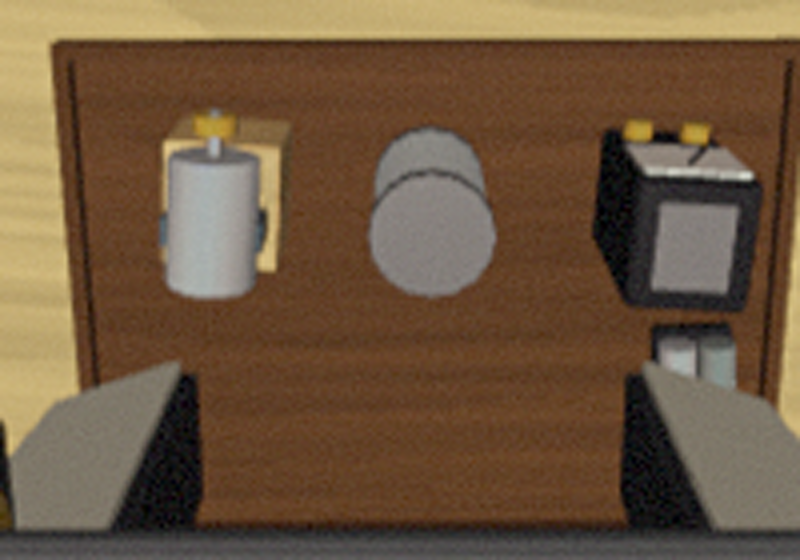

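View pics/s9.png

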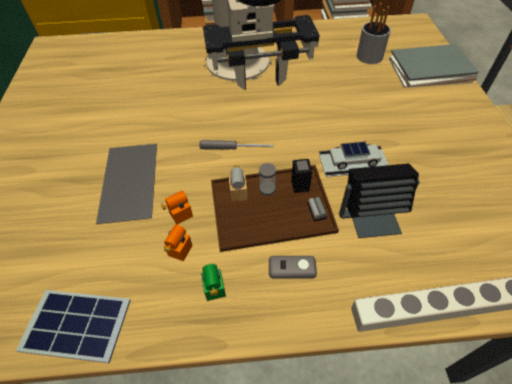

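Run:
```python
from h import *
w=load('w14')
W=lambda u,v:(155+u/4,130+v/4)
for n,a,z,old in [('tank',(433,233),.082,(.5672,.0456)),('meter',np.mean([(644,180),(760,185),(745,310),(630,303)],0),.082,(.5623,.1252)),('motortop',(212,224),.079,(.5704,-.0235))]:
    p=onz(w,W(*a),z)[0];print(n,np.round(p,4),'d mm',np.round((p[:2]-old)*1000,1))
# scene image difference for original px
a,b=load('scene0'),load('s9')
for n,(x,y,ww,hh) in dict(tank=(258,160,20,36),meter=(289,157,22,38),motor=(226,163,20,40),battery=(305,195,24,28),handset=(266,254,54,26),driver=(196,138,80,14)).items():
    A=cv2.cvtColor(a[1]['frame'],cv2.COLOR_RGB2GRAY);B=cv2.cvtColor(b[1]['frame'],cv2.COLOR_RGB2GRAY)
    r=cv2.matchTemplate(B[y-10:y+hh+10,x-10:x+ww+10],A[y:y+hh,x:x+ww],cv2.TM_CCOEFF_NORMED);_,m,_,l=cv2.minMaxLoc(r);print(n,round(m,3),'shift px',np.array(l)-10)
```

```text
tank [0.5647 0.0478 0.082 ] d mm [-2.5  2.2]
meter [0.5615 0.1297 0.082 ] d mm [-0.8  4.5]
motortop [ 0.5686 -0.0215  0.079 ] d mm [-1.8  2. ]
tank 0.985 shift px [ 1 -1]
meter 0.977 shift px [ 1 -1]
motor 0.966 shift px [1 0]
battery 0.997 shift px [0 0]
handset 0.998 shift px [0 0]
driver 0.998 shift px [0 0]
```

```bash
python3 -c "
from h import *
st();print(manip.finish_job())"
```

```text
t 54.52 tcp [0.5325 0.0357 0.2909] yaw 4.94 down [-0.001 -0.    -1.   ] w 0.0594 F [-0.7  0.8  0.1]
the job is handed in; nothing more can be done
None
```

I set the motor, tank and meter upright on the mat. Then I moved the car from the tray to the charging plate and put the three back in the tray. The job was handed in at about 54.5 s; it reports no verdict.

**Car:** the wrist view puts its centre within about 1 mm of the plate's centre. It is lengthwise along the plate, standing on its wheels.

**Tank, meter and motor:** all three are upright in the tray. In the wrist view they are 3 mm (tank), 5 mm (meter) and 3 mm (motor) from where they started; the limit is 15 mm. In the scene view they are shifted by at most one pixel each way.

**Battery holder, handset and screwdriver:** the scene view shows no shift in any of them.

**Checks that disagreed:**
- **Top camera:** it gave sideways positions about 5 mm off from the wrist and scene views, so I relied on those two.
- **Height checks:** some of the two-view height checks were poor. The worst was one car roof corner, which read 79 mm instead of about 50 mm. For the grasps I used heights that agreed between views and with the task text, and felt for contact when setting things down.

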